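Lock the control-box hatch with the blade key

TASK

Lock the hatch of the grey control box: take the blade key from its wooden holder, seat its blade fully in the slotted quarter-turn fastener, and gently turn the fastener clockwise all the way to its stop. Then put the key back upright, fully home in its holder, leaving the fastener locked. The disc is sprung: push it only lightly, never down to the bottom of its travel. Do not force the key, and leave the other things on the bench alone.

Things in the scene. Friction and masses are not known exactly. Their poses are not given: they have to be found in the camera images.
- key: blade key, upright in the holder at first. Origin: middle of the blade's lower end; z up to the grip, x across the thickness. Blade 14 mm long, 3 mm thick (x), 28 mm wide (y); its last 4 mm narrowed to 2.6 x 27 mm. Above it a black grip block 14 mm (x) x 34 mm (y) x 40 mm high; hold it across the 14 mm. 40 to 85 g. Half a turn about z makes no difference.
- holder: fixed wooden block 70 x 70 x 30 mm. Origin: centre of its underside, z up. In the middle of its top a pocket 7 mm (x) by 34 mm (y), 16 mm deep; the key hangs in it by its grip, whose underside rests on the block's top, blade end 16 mm above the block's underside.
- fastener (a point): on the fastener's axis, at the rest height of the slotted disc's top face (87 mm above the bench); axes as the box. Disc 32 mm across, slot right across it 5 mm wide, 9 mm deep, inside a dark bezel ring (34 mm inside, 49 mm outside, rim 1 mm above the disc). The disc is sprung: pressed, it yields from 2.5 N on, 5 mm deep at most (15 N), and springs back.
- cam (a joint): turn of the slotted disc in its bezel, rad, clockwise from above positive: 0 open stop (slot at the bezel's white bars), 1.571 locked stop (slot at the white dots); starts at 0 to 0.1. Friction 0.15 N m; stays where it is left. Slot direction = box y + unreported bezel angle - this value (about z up).
- offcut: loose wood offcut 45 x 140 x 19 mm, bystander; origin under its centre
- tape_measure: loose tape measure 35 x 70 x 64 mm, bystander; origin under its centre
- stub: loose short black screwdriver, 100 mm, bystander (too narrow for the slot); origin under its centre
- marker: loose marker pen 134 mm, bystander; origin under its centre
- box: fixed grey control box, 150 (x) x 180 (y) x 69 mm, aluminium hatch on top. Origin under its centre, x away from its vented front, z up. The bezel with the disc is clamped on at an unreported angle: with joint cam at 0 the slot lies along box y turned up to 0.6 rad either way. See it, or feel: pressed lightly and turned, the blade drops in when lined up and the push-back fades.
- stage (a joint): how far the sprung slotted disc is pushed down, m: 0 at rest, 0.005 at the bottom; about 2500 N/m on top of 2.5 N; springs back by itself

How it is judged (in metres and radians):
On the way, in this order (a step that is already met when the one before it is completed fails the run):
1. the key's blade is seated in the slot, more than 6 mm below the disc's rest height, before the fastener is turned (z of key in the frame of fastener below -0.006 m and horizontal distance between key and fastener below 0.007 m and angle between key's own z axis and vertical below 0.2 rad and value of joint cam below 0.6 rad), for 0.1 s.
2. with the key still in the slot, the fastener is turned to its locked stop (z of key in the frame of fastener below -0.005 m and horizontal distance between key and fastener below 0.007 m and value of joint cam above 1.47 rad), for 0.1 s.
At the end, for the whole second after the job is handed in: The fastener stays within 0.1 rad of its locked stop; the key stands upright (within 0.1 rad) and at rest in the holder's pocket, within 7 mm of its centre and at most 3 mm above fully home, released (value of joint cam above 1.47 rad and horizontal distance between key and holder below 0.007 m and z of key in the frame of holder below 0.019 m and angle between key's own z axis and vertical below 0.1 rad and linear speed of key below 0.02 m/s); the robot touches nothing.
It fails at once if the key is forced against the box or its fastener with more than 60 N (contact force between key and box above 60 N).
It fails at once if the sprung disc is pushed down hard, to more than 4 mm of its 5 mm (value of joint stage above 0.004 m).
It fails at once if the fingers or arm press on the box or fastener with more than 5 N (contact force between any of the fingers, the arm and box above 5 N).
It fails at once if a bystander is moved more than 20 mm (distance of any of offcut, tape_measure, stub, marker from where it was at the start of the episode above 0.02 m).
It also fails if it takes over 72 s, if anything falls off the work surface, if the arm or the gripper's body presses on something with over 40 N, if the wrist force passes 120 N, or if a joint passes its speed limit or range.

ROBOT

A 7-joint arm with a two-finger parallel gripper is mounted at the origin on a cart in front of the work surface, level with it; the furniture and walls round the work are solid. World frame = base frame: x ahead of the robot, y to its left, z up, the work surface at z = 0. Lengths are in mm, angles in rad, forces in N, time in s.
With the tool pointing down it reaches from about 400 to 850 mm from the base axis. Payload 4.4 kg.
Tool frame: the origin (TCP) lies between the finger pads; the fingertips stand 11 mm ahead of it and the grasp point (between the pads) lies 8 mm behind it (tip_extent is the distance from the TCP to the fingertips, in mm); z points along the fingers, y is the direction in which the jaws open and shut (so a half turn about z gives the same grasp; the last joint's range is limited). The gripper opens to 94 mm and grips with 3 to 60 N. Pads are 16 mm wide; open, the fingers measure 119 mm over their backs; the gripper's body (75 mm by 177 mm) begins 78 mm behind the grasp point.
Start: joints at [1.164, 0.628, 0.038, 1.517, -0.027, 0.996, -0.02], TCP at [217.287, -612.621, 181.078] pointing down, gripper open.
Joint ranges: [-3.06, 3.06], [-0.37, 2.12], [-1.25, 1.32], [0.18, 2.47], [-1.1, 4.24], [0.23, 1.98], [-2.94, 2.94]. Speed limits (rad/s): [2.57, 2.57, 3.14, 3.14, 3.14, 3.14, 3.14].

INTERFACE

Orientations are given as a unit quaternion [w, x, y, z].
In Python, from plant import get_state, camera, get_calibration, sign_off, tip_extent gives the robot as it stands.
- The arm moves only by the shell command python3 -m pendant 'ROWS' [FORCE]. ROWS is JSON, one flat list of numbers, 5 for each row, row after row: the opening in per cent of the stroke, from 0 (shut) to 100 (fully open), then the shift along the tool's x, y, z in cm, then the turn about the tool's z in rad. A call has 1 to 20 rows; each row shifts and turns the commanded pose from where the row before left it, along the tool's axes as they then stand; what a row does not reach is not made up. A row lasts 1/8 s, in which the tool goes at most 62.5 mm and 10.7 degrees, less where a joint would pass 70% of its speed; a pose out of reach is approached as far as the arm can. A call is refused whole if a number of a shift passes 6.25 or a number of a turn 0.188, either way. A call with a gripper value outside its range is refused whole. The fingers move at their own pace and stop on an object; FORCE is the grip in N (left out, the last holds). Time passes only in rows, so rows that do not move let the fingers close. It gives the time, the measured TCP pose, the force and the opening at its end, in the units of the state.
- get_state(): the state, without advancing time (a new reading comes with each control period).
- camera(name): name is "scene" or "side" or "wrist"; returns the picture (420x560x3 uint8, red, green, blue); there is no depth.
- get_calibration(name): a dict with "mtx" (3x3 intrinsics, pixels), "rvec" (rotation vector, rad) and "tvec" (3), from world to camera coordinates, as OpenCV has them; the wrist camera has in their place "T_tool_cam" (4x4, takes a point from camera to tool coordinates, whose origin is the TCP and whose axes are the flange's). Camera axes: x right, y down, z forward; pixel columns grow to the right and rows downward; lengths in mm; the calibration is good to about 2 mm. A picture is of the moment at which its call begins: read the wrist's pose just before it. get_calibration takes no time and is no camera call.
- sign_off(): hands the job in, once; it reports no verdict.
The state is a dict: "clock": time; "joints": joint angles; "joint_velocities": joint speeds; "tau": joint torques, N m; "tcp_pos": TCP position; "tcp_rot": TCP orientation; "contact_force": force on the tool from outside, world axes, zero at the start; "torque": the same for the moment, N m; "gripper_width": opening from 0.0 (shut) to 1.0 (fully open).
Only numpy, scipy, OpenCV 4.12 (cv2) and the standard library are available. Lean on these libraries where they do the work, as an engineer would, in place of code of your own. Each camera call takes 0.05 s, during which the arm holds its last target.

## Working session

There is one attempt and no reset: what is moved stays moved. The work goes in short steps, Python scripts to look and compute and a shell command to move; the robot and the scene stay as the last step left them, time stands still between calls to the robot, and variables do not carry over. Pictures are saved under pics/ and viewed, and the job is handed in when it is done.

```bash
mkdir -p pics; ls; python3 - <<'E'
from plant import get_state, camera, get_calibration, tip_extent
import cv2
print(get_state()); print(tip_extent if not callable(tip_extent) else tip_extent())
for n in ("scene","side","wrist"):
    c=get_calibration(n); print(n,c)
    cv2.imwrite(f"pics/{n}0.png",cv2.cvtColor(camera(n),cv2.COLOR_RGB2BGR))
E
```

```text
pics
{'clock': 0.0, 'joints': array([ 1.16421523,  0.62932233,  0.03842027,  1.5183604 , -0.02699954,
        0.9963067 , -0.0200032 ]), 'joint_velocities': array([ 1.34849390e-03, -2.18691077e-03,  4.66408523e-04,  1.20386940e-03,
       -9.92407093e-04,  6.67409109e-04,  2.11713840e-05]), 'tau': array([-2.94877209e-04, -5.49719167e+01,  1.14414152e+00, -1.86626637e+01,
       -5.19671850e-02,  2.36886536e-02,  1.98282978e-04]), 'tcp_pos': array([ 217.04467705, -611.93217138,  180.17163545]), 'tcp_rot': array([-9.25195159e-04,  9.85516930e-01,  1.69574461e-01, -1.64850138e-04]), 'contact_force': array([-0.29689908, -0.75809308,  0.39965403]), 'torque': array([ 0.04507222, -0.02222778, -0.04841016]), 'gripper_width': 0.9995555714279571}
11.0
scene {'mtx': array([[448.14461558,   0.        , 281.79528126],
       [  0.        , 448.14461558, 208.84738467],
       [  0.        ,   0.        ,   1.        ]]), 'rvec': array([ 1.24479751, -2.3150554 ,  0.93315932]), 'tvec': array([ 206.25104681,  357.24618827, 1159.32729838])}
side {'mtx': array([[409.37404779,   0.        , 282.7989087 ],
       [  0.        , 409.37404779, 211.93436544],
       [  0.        ,   0.        ,   1.        ]]), 'rvec': array([ 2.33616115,  0.97047323, -0.33078617]), 'tvec': array([-314.94945572, -265.49837808, 1449.60852778])}
wrist {'mtx': array([[344.45994151,   0.        , 282.98476994],
       [  0.        , 344.45994151, 207.16595023],
       [  0.        ,   0.        ,   1.        ]]), 'T_tool_cam': array([[-9.49264916e-05, -9.72325786e-01, -2.33629102e-01,
         6.73105828e+01],
       [ 9.99999835e-01,  4.00720283e-05, -5.73085891e-04,
        -6.88870259e-01],
       [ 5.66588181e-04, -2.33629118e-01,  9.72325621e-01,
        -2.03914432e+02],
       [ 0.00000000e+00,  0.00000000e+00,  0.00000000e+00,
         1.00000000e+00]])}
```

View pics/scene0.png

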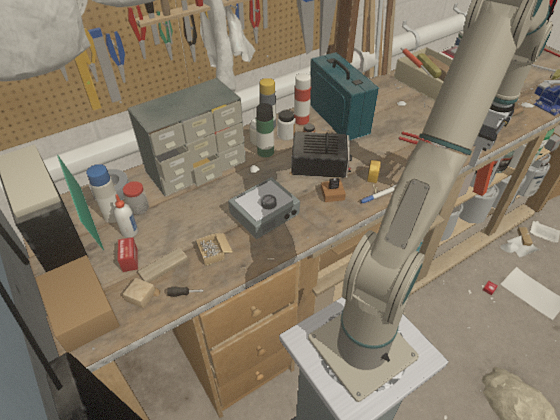

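View pics/side0.png

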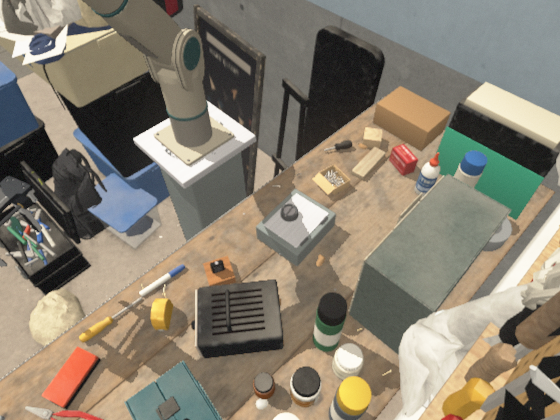

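View pics/wrist0.png

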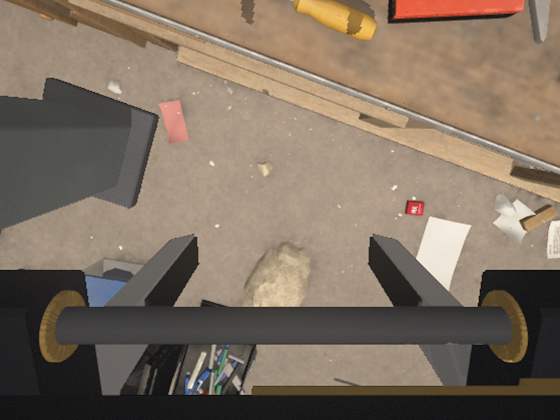

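The scene view shows the key in its holder at about (333,188) and the bezel at (269,203). In the side view they are at about (219,268) and (290,212). I'll triangulate from these two views.

```bash
cat > h.py <<'E'
import numpy as np, cv2
from scipy.spatial.transform import Rotation as R
from plant import get_state, camera, get_calibration
def pose():
    s=get_state(); q=s['tcp_rot']; return s['tcp_pos'],R.from_quat([q[1],q[2],q[3],q[0]]).as_matrix()
def rays(name,px,P=None):
    c=get_calibration(name); px=np.atleast_2d(np.array(px,float))
    d=np.c_[(px-c['mtx'][:2,2])/[c['mtx'][0,0],c['mtx'][1,1]],np.ones(len(px))]
    if name=='wrist':
        p,Rm=P; T=c['T_tool_cam']; Rc=Rm@T[:3,:3]; o=p+Rm@T[:3,3]
    else:
        Rw=cv2.Rodrigues(c['rvec'])[0]; Rc=Rw.T; o=-Rw.T@c['tvec']
    return o,d@Rc.T
def plane(name,px,z,P=None):
    o,d=rays(name,px,P); return o+d*((z-o[2])/d[:,2])[:,None]
def tri(a,pa,b,pb,PA=None,PB=None):
    o1,d1=rays(a,pa,PA);o2,d2=rays(b,pb,PB);d1=d1[0]/np.linalg.norm(d1[0]);d2=d2[0]/np.linalg.norm(d2[0])
    t=np.linalg.lstsq(np.c_[d1,-d2],o2-o1,rcond=None)[0]
    x,y=o1+t[0]*d1,o2+t[1]*d2; return (x+y)/2,np.linalg.norm(x-y)
def project(name,X,P=None):
    c=get_calibration(name);X=np.atleast_2d(X).astype(float)
    if name=='wrist':
        p,Rm=P;T=c['T_tool_cam'];Rc=Rm@T[:3,:3];o=p+Rm@T[:3,3]
        q=(X-o)@Rc
    else: q=X@cv2.Rodrigues(c['rvec'])[0].T+c['tvec']
    q=q@c['mtx'].T; return q[:,:2]/q[:,2:]
E
python3 - <<'E'
from h import *
print(tri('scene',[269,202],'side',[290,212]))
print(tri('scene',[333,188],'side',[219,267]))
for n,b in (('scene',(200,140,420,240)),('side',(150,170,350,330))):
    im=cv2.imread(f'pics/{n}0.png')[b[1]:b[3],b[0]:b[2]]
    cv2.imwrite(f'pics/{n}0z.png',cv2.resize(im,None,fx=3.6,fy=3.6,interpolation=cv2.INTER_CUBIC))
p,Rm=pose();print(Rm.round(3))
E
```

```text
(array([513.0685359 , -40.37608703,  78.03415699]), np.float64(5.912977693480115))
(array([ 485.69695595, -280.95753975,   34.37583931]), np.float64(3.3911182552086174))
[[ 0.943  0.334 -0.001]
 [ 0.334 -0.942  0.001]
 [-0.    -0.001 -1.   ]]
```

View pics/scene0z.png

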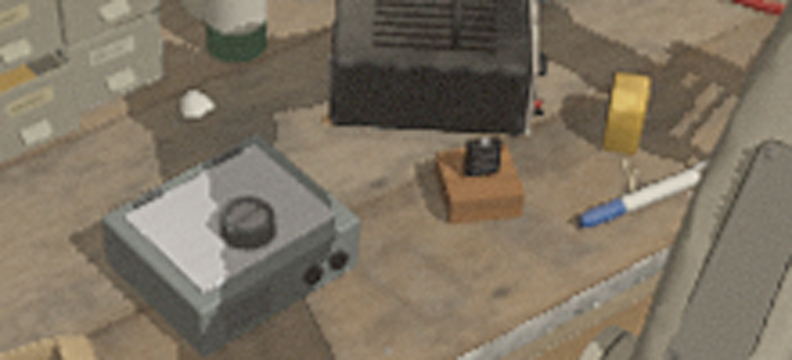

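View pics/side0z.png

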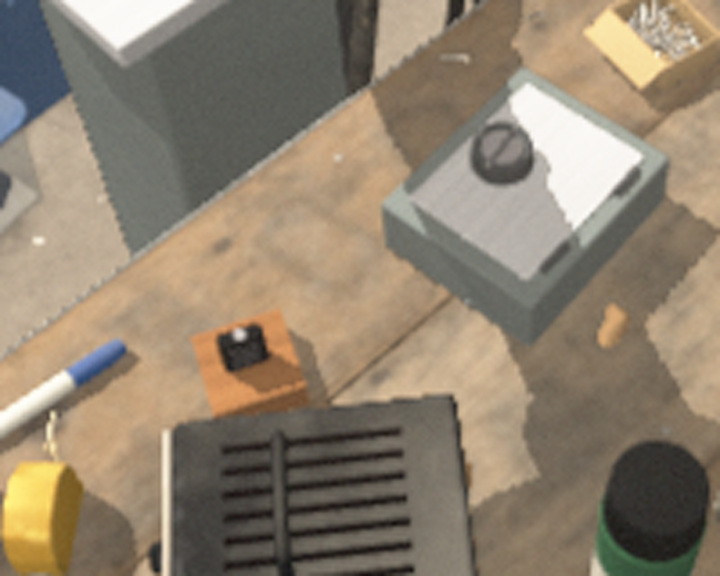

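```bash
python3 -m pendant '[100,4.3,-2.85,-0.5,0, 100,4.3,-2.85,-0.5,0, 100,4.3,-2.85,-0.5,0, 100,4.3,-2.85,-0.5,0, 100,4.3,-2.85,0,0, 100,4.3,-2.85,0,0, 100,4.3,-2.85,0,0, 100,4.3,-2.85,0,0, 100,0,0,0,0, 100,0,0,0,0]'
python3 - <<'E'
from h import *
p,Rm=pose(); cv2.imwrite("pics/w1.png",cv2.cvtColor(camera('wrist'),cv2.COLOR_RGB2BGR));np.savez('w1.npz',p=p,R=Rm);print(p,Rm.round(3))
E
```

```text
clock: 1.4
tcp_pos: [464.7, -283.3, 200.9]
tcp_rot: [0.0, 0.986, 0.17, -0.0]
contact_force: [-0.9, 0.2, -0.2]
gripper_width: 1.0
[ 464.68815406 -283.28392707  200.89619131] [[ 0.943  0.334 -0.001]
 [ 0.334 -0.943 -0.   ]
 [-0.001  0.    -1.   ]]
```

View pics/w1.png

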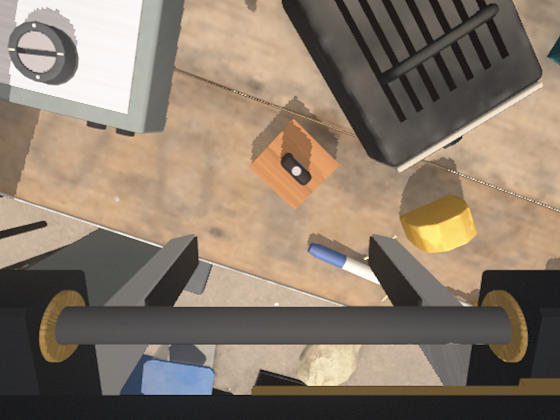

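The wrist view shows the key grip at (296,169) on the holder, the disc at (40,52) and the toaster to the upper right. I'll zoom in on both.

```bash
python3 - <<'E'
from h import *
im=cv2.imread('pics/w1.png')
a=cv2.resize(im[100:230,230:360],(520,520),interpolation=cv2.INTER_CUBIC)
cv2.imwrite('pics/w1key.png',a)
cv2.imwrite('pics/w1disc.png',cv2.resize(im[10:90,0:90],None,fx=6,fy=6,interpolation=cv2.INTER_CUBIC))
d=np.load('w1.npz');P=(d['p'],d['R'])
hsv=cv2.cvtColor(im,cv2.COLOR_BGR2HSV)
m=cv2.inRange(hsv,(5,120,60),(14,255,255));m[:100]=0;m[230:]=0;m[:,:230]=0;m[:,360:]=0
m=cv2.morphologyEx(m,cv2.MORPH_CLOSE,np.ones((5,5)))
c=max(cv2.findContours(m,cv2.RETR_EXTERNAL,cv2.CHAIN_APPROX_NONE)[0],key=cv2.contourArea)
r=cv2.minAreaRect(c);b=cv2.boxPoints(r);print(r,b)
X=plane('wrist',b,30,P);print(X.round(1),X.mean(0),np.linalg.norm(X-np.roll(X,1,0),axis=1))
g=cv2.inRange(cv2.cvtColor(im,cv2.COLOR_BGR2GRAY),0,50);g[:140]=0;g[195:]=0;g[:,:270]=0;g[:,325:]=0
c=max(cv2.findContours(g,cv2.RETR_EXTERNAL,cv2.CHAIN_APPROX_NONE)[0],key=cv2.contourArea)
r=cv2.minAreaRect(c);b=cv2.boxPoints(r);print(r,b);X=plane('wrist',b,70,P);print(X.round(1),X.mean(0))
print(np.linalg.norm(X-np.roll(X,1,0),axis=1))
E
```

```text
((293.2500305175781, 164.25001525878906), (64.34671783447266, 65.05381774902344), 45.0) [[247.50003  164.50002 ]
 [293.50003  118.500015]
 [339.00003  164.00002 ]
 [293.00003  210.00002 ]]
[[ 474.9 -237.8   30. ]
 [ 537.1 -268.5   30. ]
 [ 508.6 -331.3   30. ]
 [ 443.5 -301.8   30. ]] [ 490.99006284 -284.85695353   30.        ] [71.24852023 69.34258866 69.05101803 71.51725305]
((295.75, 167.74998474121094), (33.23401641845703, 11.31370735168457), 45.0) [[280.      159.99998]
 [288.      151.99998]
 [311.5     175.49998]
 [303.5     183.49998]]
[[ 495.2 -268.5   70. ]
 [ 505.  -273.2   70. ]
 [ 491.2 -302.5   70. ]
 [ 481.2 -297.9   70. ]] [ 493.14787613 -285.54339174   70.        ]
[32.57893185 10.8777783  32.40118716 11.05337897]
```

View pics/w1key.png

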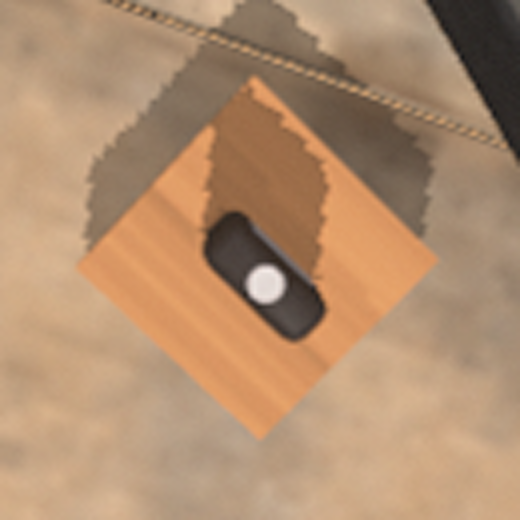

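View pics/w1disc.png

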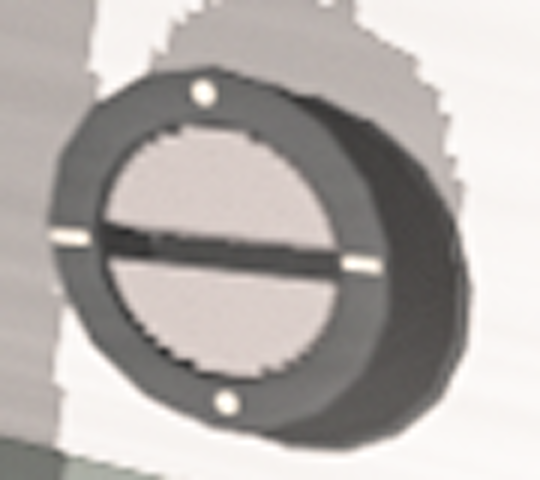

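```bash
python3 - <<'E'
from h import *
d=np.load('w1.npz');P=(d['p'],d['R'])
print(tri('scene',[292,158],'wrist',[380,162],PB=P), tri('scene',[346,161],'wrist',[400,168],PB=P))
print(plane('scene',[[292,174],[346,176]],0))
kc=plane('wrist',[[296.4,169.2]],70,P)[0];print('key',kc)
Rm=P[1]
dl=Rm.T@(np.array([kc[0],kc[1],150])-P[0]);print('delta tool',dl)
px=lambda x,y:(x/6,10+y/6)
bars=plane('wrist',[px(70,237),px(361,264)],88,P);dots=plane('wrist',[px(204,93),px(227,402)],88,P);slot=plane('wrist',[px(103,240),px(338,263)],87,P)
for n,a in (('bars',bars),('dots',dots),('slot',slot)):
    v=a[1]-a[0];print(n,a.mean(0),np.degrees(np.arctan2(v[1],v[0])),np.linalg.norm(v))
print(get_state()['joints'])
E
```

```text
(array([ 555.76903914, -252.46289932,  165.41171318]), np.float64(162.9047093155299)) (array([ 528.66697543, -373.1312028 ,   82.17060368]), np.float64(7.580643169921585))
[[ 651.54097601 -228.70892489    0.        ]
 [ 535.60246913 -385.27215265    0.        ]]
key [ 492.1001253  -286.51258542   70.        ]
delta tool [24.80920021 12.19375889 50.8731611 ]
bars [514.14096838 -41.21563887  88.        ] -75.481646521827 40.951485561356606
dots [514.20682528 -41.20180452  88.        ] -165.51839314001802 40.90898816823327
slot [514.20072311 -41.21197028  87.        ] -75.75834098364497 33.16793419139811
[ 0.48712019  0.45285797  0.0139147   1.79016143 -0.00644964  0.89907799
 -0.72809552]
```

```bash
python3 -m pendant '[50,2.5,1.2,1.5,0, 35,0,0,1.5,-0.18, 35,0,0,1.5,-0.18, 35,0,0,0.5,-0.18, 35,0,0,0,-0.18, 35,0,0,0,-0.067, 35,0,0,0,0, 35,0,0,0,0]'
python3 - <<'E'
from h import *
p,Rm=pose(); cv2.imwrite("pics/w2.png",cv2.cvtColor(camera('wrist'),cv2.COLOR_RGB2BGR));np.savez('w2.npz',p=p,R=Rm);print(p,Rm.round(3),get_state()['joints'])
E
```

```text
clock: 2.45
tcp_pos: [492.2, -286.8, 151.1]
tcp_rot: [0.0, 0.846, 0.533, -0.0]
contact_force: [0.7, -0.6, 0.3]
gripper_width: 0.347
[ 492.20014014 -286.76255234  151.05370883] [[ 0.431  0.902 -0.   ]
 [ 0.902 -0.431 -0.   ]
 [-0.    -0.    -1.   ]] [ 0.61226955  0.55385093 -0.20572331  1.77566248  0.14702751  0.82699566
 -0.10858127]
```

View pics/w2.png

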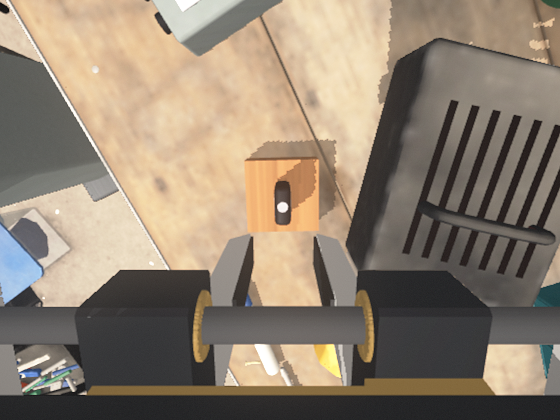

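The jaws are aligned with the key, whose grip is at (283,203). The holder is square in the image, with about 30 mm or more of lateral gap to the toaster. I'll measure both precisely.

```bash
python3 - <<'E'
from h import *
im=cv2.imread('pics/w2.png')
cv2.imwrite('pics/w2z.png',cv2.resize(im[150:245,230:340],None,fx=6,fy=6,interpolation=cv2.INTER_CUBIC))
d=np.load('w2.npz');P=(d['p'],d['R'])
hsv=cv2.cvtColor(im,cv2.COLOR_BGR2HSV)
def fit(m,z):
    c=max(cv2.findContours(m,cv2.RETR_EXTERNAL,cv2.CHAIN_APPROX_NONE)[0],key=cv2.contourArea)
    r=cv2.minAreaRect(c);b=cv2.boxPoints(r);X=plane('wrist',b,z,P);print(r)
    e=np.roll(X,-1,0)-X;print('centre',X.mean(0),'tool',P[1].T@(X.mean(0)-P[0]),'len',np.linalg.norm(e,axis=1),'ang',np.degrees(np.arctan2(e[:,1],e[:,0])))
m=cv2.inRange(hsv,(5,120,60),(14,255,255));m[:150]=0;m[234:]=0;m[:,:240]=0;m[:,330:]=0
fit(cv2.morphologyEx(m,cv2.MORPH_CLOSE,np.ones((5,5))),30)
g=cv2.inRange(cv2.cvtColor(im,cv2.COLOR_BGR2GRAY),0,70);g[:170]=0;g[228:]=0;g[:,:268]=0;g[:,298:]=0
fit(g,70)
E
```

```text
((281.5, 193.5), (73.0, 73.0), 90.0)
centre [ 491.32798911 -283.64978017   30.        ] tool [  2.48461846  -2.11676345 121.05286615] len [68.42839904 71.52472314 71.96723794 71.54294977] ang [ -25.55900727 -114.2041442   154.45242544   62.96111178]
((282.0, 202.0), (42.0, 14.0), 90.0)
centre [ 492.43276579 -282.80576905   70.        ] tool [ 3.70525516 -1.4885173  81.05226316] len [11.69685164 36.49046417 12.04316584 36.4921444 ] ang [ -25.55537467 -115.3301255   154.45127814   64.12611921]
```

View pics/w2z.png

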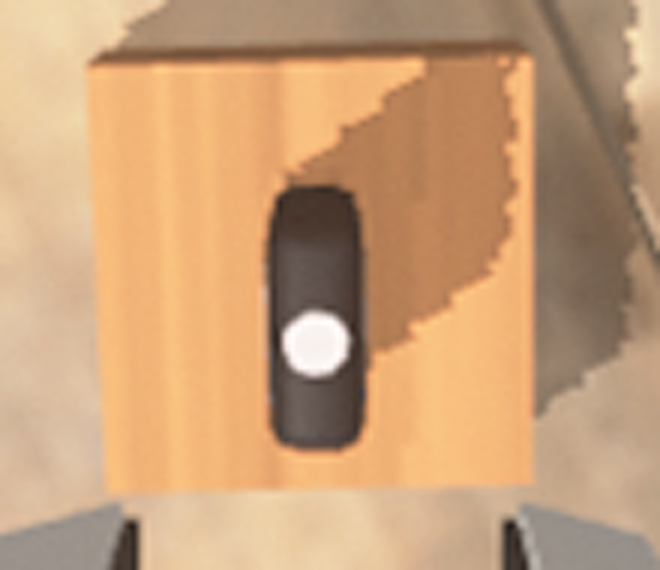

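```bash
python3 - <<'E'
from h import *
d=np.load('w2.npz');P=(d['p'],d['R'])
q=np.array([[317,343],[316.5,340]])/6+[229.6,149.6]
for X in plane('wrist',q,70,P): print(X, P[1].T@(X-P[0]))
E
```

```text
[ 491.08523664 -286.4711727    70.        ] [-0.1828396  -1.12281912 81.05391708]
[ 491.21006185 -286.04640941   70.        ] [ 0.25421236 -1.19346432 81.05373433]
```

```bash
python3 -m pendant '[35,0,-0.11,2.5,0, 35,0,0,3,0, 35,0,0,2.5,0, 35,0,0,1.4,0, 35,0,0,1.0,0, 35,0,0,0,0, 35,0,0,0,0]' && python3 -m pendant '[0,0,0,0,0, 0,0,0,0,0, 0,0,0,0,0, 0,0,0,0,0, 0,0,0,0,0, 0,0,0,0,0]' 50
```

```text
clock: 3.38
tcp_pos: [492.4, -285.5, 47.8]
tcp_rot: [0.001, 0.845, 0.534, 0.0]
contact_force: [1.1, -0.3, 0.3]
gripper_width: 0.348
clock: 4.12
tcp_pos: [491.9, -285.2, 47.1]
tcp_rot: [-0.0, 0.845, 0.534, -0.0]
contact_force: [0.3, 0.1, 0.4]
gripper_width: 0.005
```

The opening reads 0.005 where a held grip should read 0.149, so the grasp missed. I'll look.

```bash
python3 - <<'E'
from h import *
print(get_state())
for n in ('wrist','side','scene'): cv2.imwrite(f"pics/{n}3.png",cv2.cvtColor(camera(n),cv2.COLOR_RGB2BGR))
im=cv2.imread('pics/side3.png');cv2.imwrite('pics/side3z.png',cv2.resize(im[210:310,150:290],None,fx=5,fy=5,interpolation=cv2.INTER_CUBIC))
E
```

```text
{'clock': 4.125, 'joints': array([ 0.58550383,  0.6976658 , -0.16985317,  1.86137829,  0.19390274,
        0.59853502, -0.14906489]), 'joint_velocities': array([-0.00019099,  0.00099843, -0.00081017, -0.00182262, -0.00078309,
        0.00208958,  0.00028967]), 'tau': array([ 2.95190286e-03, -5.18470430e+01, -1.62884831e+00, -1.23079571e+01,
       -3.58408014e-02,  5.89461095e-03, -7.16313366e-06]), 'tcp_pos': array([ 491.85013595, -285.22218516,   47.0508186 ]), 'tcp_rot': array([-4.27744440e-05,  8.45189831e-01,  5.34466227e-01, -1.03283968e-05]), 'contact_force': array([0.33970354, 0.0800084 , 0.38504268]), 'torque': array([-0.00117524, -0.03733889,  0.0478153 ]), 'gripper_width': 0.005131947475315715}
```

View pics/wrist3.png

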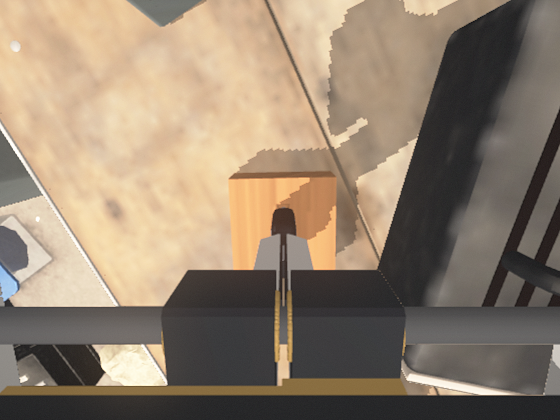

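View pics/side3z.png

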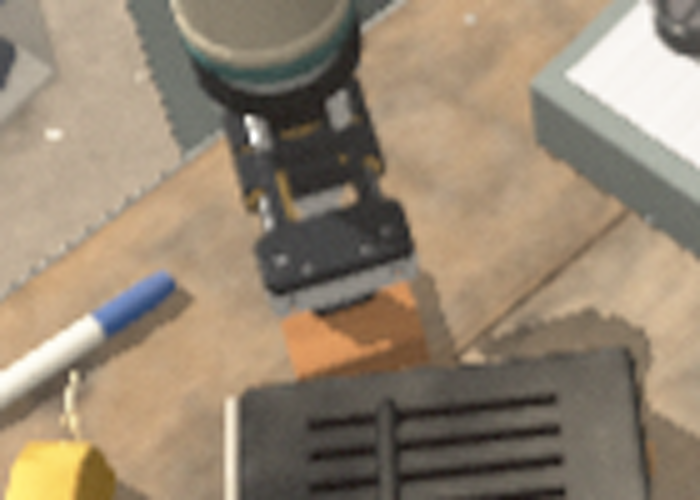

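```bash
python3 - <<'E'
from h import *
im=cv2.imread('pics/wrist3.png');cv2.imwrite('pics/wrist3z.png',cv2.resize(im[160:310,215:350],None,fx=4,fy=4,interpolation=cv2.INTER_CUBIC))
im=cv2.imread('pics/scene3.png');cv2.imwrite('pics/scene3z.png',cv2.resize(im[120:220,260:400],None,fx=5,fy=5,interpolation=cv2.INTER_CUBIC))
E
```

```text
(no output)
```

View pics/wrist3z.png

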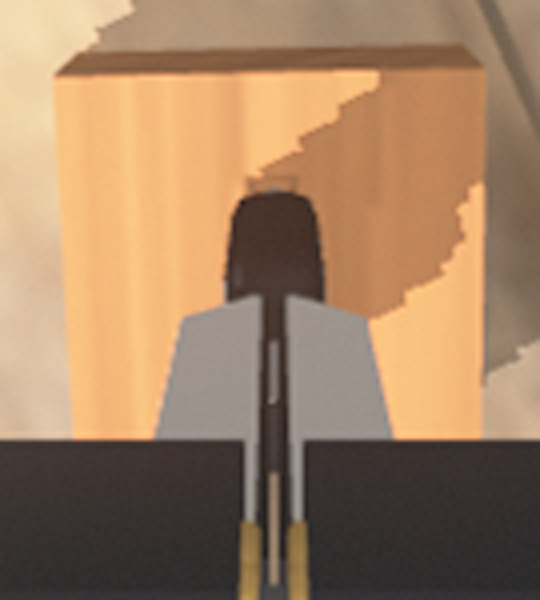

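View pics/scene3z.png

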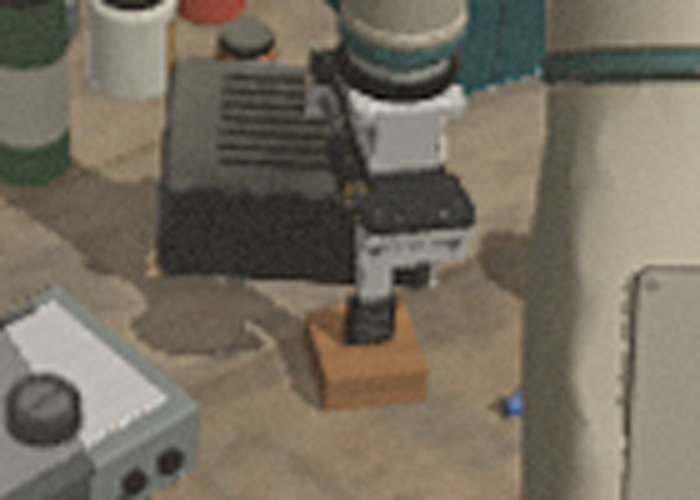

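The fingers look shut above the key top, not around the grip. I'll check where the fingertips really are against the stated 11 mm.

```bash
python3 - <<'E'
import plant
from h import *
t=plant.tip_extent;print(t() if callable(t) else t)
p,Rm=pose();print(p)
for z in (30,36,47,60,70,80,100):
    X=[p[0],p[1],z];a=project('scene',X)[0];b=project('side',X)[0];w=project('wrist',X,(p,Rm))[0]
    print(z,a.round(1),((a-[260,120])*5).round(),((b-[150,210])*5).round(),w.round(1))
E
```

```text
11.0
[ 491.84413056 -285.21697023   47.06828312]
30 [332.3 187.4] [361. 337.] [344. 301.] [283.9 228.7]
36 [332.4 186.2] [362. 331.] [343. 296.] [283.9 231.4]
47 [332.7 183.8] [363. 319.] [340. 286.] [283.9 236.7]
60 [333. 181.] [365. 305.] [337. 273.] [284.  243.7]
70 [333.3 178.8] [366. 294.] [334. 264.] [284.  249.8]
80 [333.5 176.5] [368. 283.] [331. 254.] [284.  256.5]
100 [334. 172.] [370. 260.] [326. 234.] [284.1 272.2]
```

Three independent cues agree: the 94 mm opening in pixels, the row of the fingertips in the wrist view, and the scene view. They put the fingertips about 25 mm *behind* the reported TCP, not 11 mm ahead, so they closed just above the key at z≈72. I'll lift, open and check before going deeper.

```bash
python3 -m pendant '[0,0,0,-1,0, 35,0,0,0,0, 35,0,0,0,0, 35,0,0,0,0, 35,0,0,0,0]'; python3 - <<'E'
from h import *
p,Rm=pose();im=cv2.cvtColor(camera('wrist'),cv2.COLOR_RGB2BGR);np.savez('w4.npz',p=p,R=Rm)
cv2.imwrite('pics/w4.png',im);cv2.imwrite('pics/w4z.png',cv2.resize(im[160:280,205:365],None,fx=5,fy=5,interpolation=cv2.INTER_CUBIC))
im=cv2.cvtColor(camera('scene'),cv2.COLOR_RGB2BGR);cv2.imwrite('pics/scene4z.png',cv2.resize(im[130:210,280:390],None,fx=7,fy=7,interpolation=cv2.INTER_CUBIC))
im=cv2.cvtColor(camera('side'),cv2.COLOR_RGB2BGR);cv2.imwrite('pics/side4z.png',cv2.resize(im[210:310,150:290],None,fx=5,fy=5,interpolation=cv2.INTER_CUBIC))
E
```

```text
clock: 4.9
tcp_pos: [491.8, -285.2, 56.9]
tcp_rot: [-0.0, 0.845, 0.534, -0.0]
contact_force: [-0.1, 0.1, -0.4]
gripper_width: 0.346
```

View pics/w4z.png

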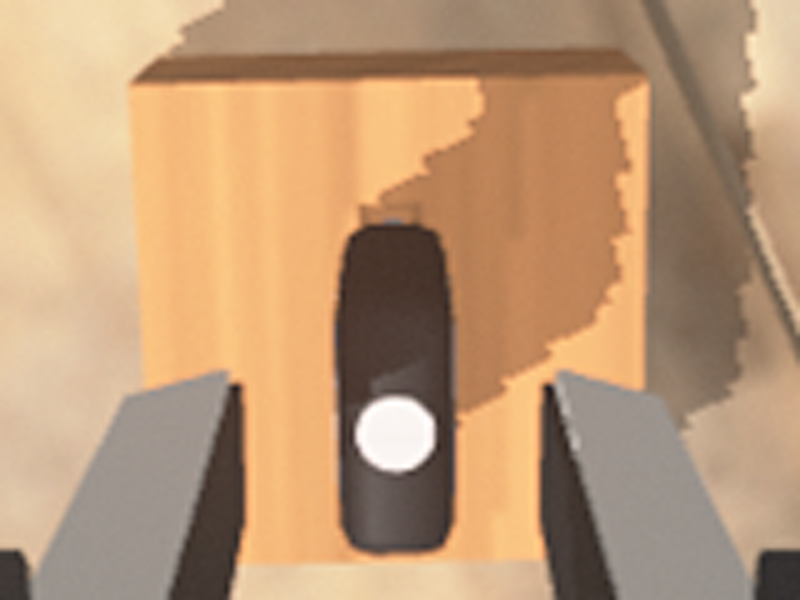

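View pics/scene4z.png

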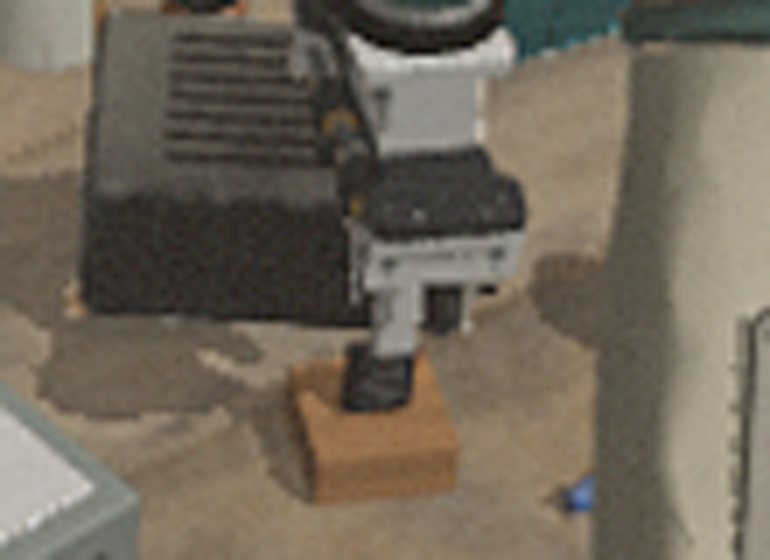

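The key is undisturbed, centred between the jaws, and about 1.5 mm to tool −x. I'll descend in stages.

```bash
python3 -m pendant '[35,-0.15,0,1,0, 35,0,0,1,0, 35,0,0,1,0, 35,0,0,0.5,0, 35,0,0,0,0, 35,0,0,0,0]'; python3 - <<'E'
from h import *
p,Rm=pose();im=cv2.cvtColor(camera('wrist'),cv2.COLOR_RGB2BGR)
cv2.imwrite('pics/w5z.png',cv2.resize(im[160:280,205:365],None,fx=5,fy=5,interpolation=cv2.INTER_CUBIC))
im=cv2.cvtColor(camera('scene'),cv2.COLOR_RGB2BGR);cv2.imwrite('pics/scene5z.png',cv2.resize(im[130:210,280:390],None,fx=7,fy=7,interpolation=cv2.INTER_CUBIC))
E
```

```text
clock: 5.8
tcp_pos: [491.5, -286.6, 22.3]
tcp_rot: [0.0, 0.845, 0.534, 0.0]
contact_force: [0.3, -0.8, 0.0]
gripper_width: 0.351
```

View pics/w5z.png

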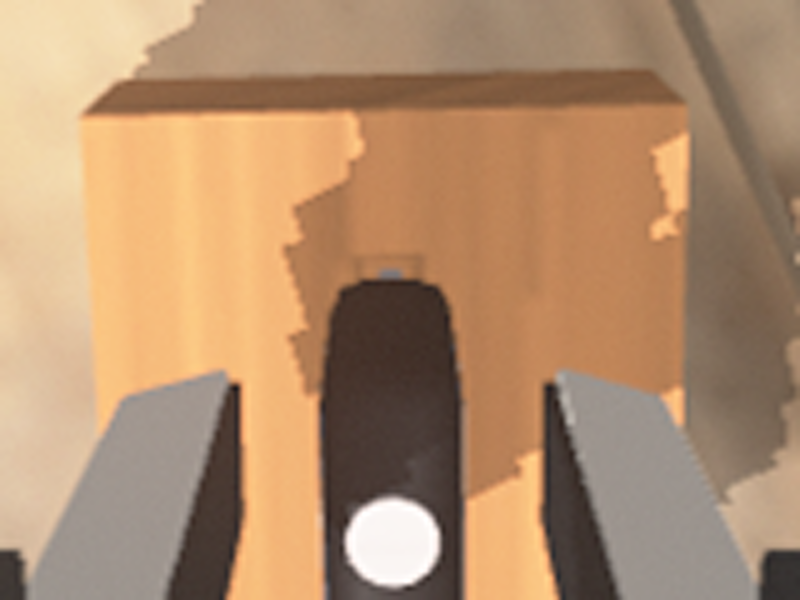

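View pics/scene5z.png

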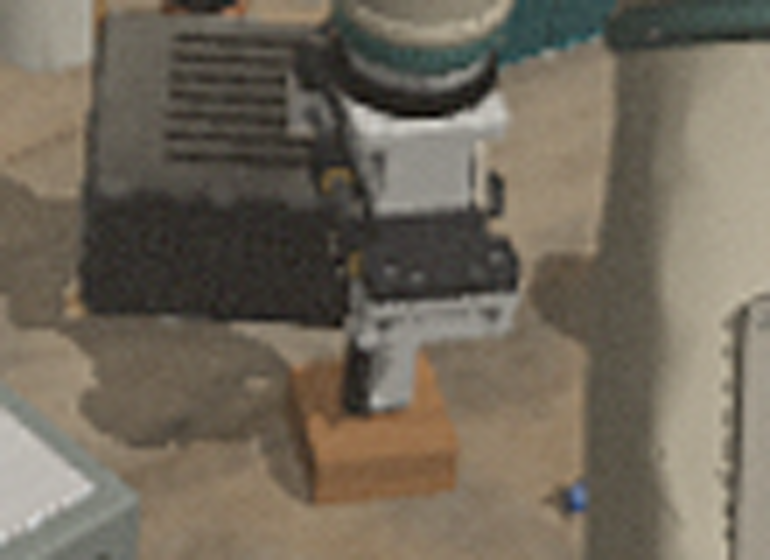

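The fingertips are now alongside the grip, at about z 47. I'll go 10 mm deeper and close.

```bash
python3 -m pendant '[35,0,0,0.5,0, 35,0,0,0.5,0, 35,0,0,0,0]' && python3 -m pendant '[10,0,0,0,0, 10,0,0,0,0, 10,0,0,0,0, 10,0,0,0,0, 0,0,0,0,0, 0,0,0,0,0]' 50; python3 - <<'E'
from h import *
p,Rm=pose();print(p,get_state()['contact_force']);im=cv2.cvtColor(camera('wrist'),cv2.COLOR_RGB2BGR)
cv2.imwrite('pics/w6z.png',cv2.resize(im[160:280,205:365],None,fx=5,fy=5,interpolation=cv2.INTER_CUBIC))
E
```

```text
clock: 6.28
tcp_pos: [490.8, -286.4, 11.5]
tcp_rot: [-0.0, 0.845, 0.535, -0.0]
contact_force: [0.2, -0.1, -0.1]
gripper_width: 0.352
clock: 7.02
tcp_pos: [491.4, -286.6, 12.2]
tcp_rot: [0.0, 0.845, 0.534, 0.0]
contact_force: [-0.1, -0.8, 0.7]
gripper_width: 0.143
[ 491.38017147 -286.64758984   12.17439466] [-0.09783283 -0.77301689  0.74982075]
```

View pics/w6z.png

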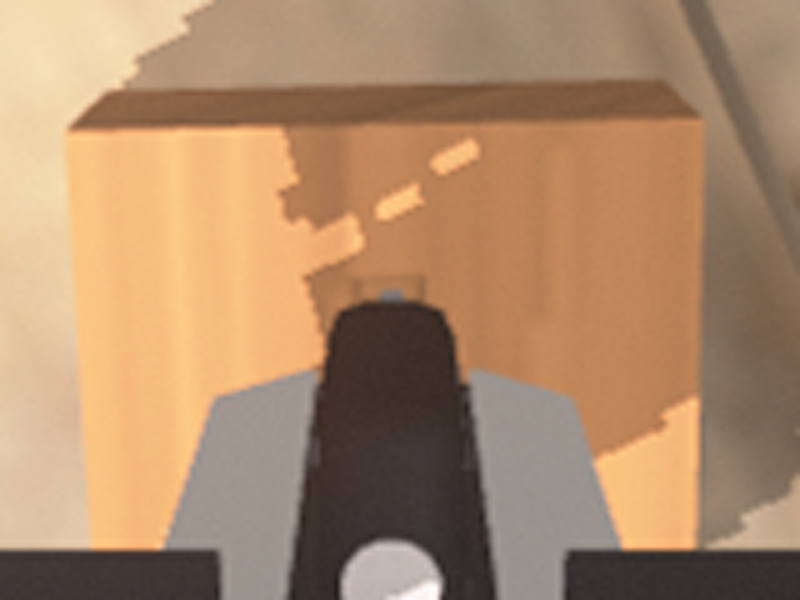

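Key held: the opening reads 0.143, or 13.4 mm against 14 nominal. At home, TCP is (491.4, −286.6, 12.2) and the blade end is 3.8 mm above TCP. Next I'll lift, turn to the slot's direction and stop short of the disc to look.

```bash
python3 -m pendant '[0,0,0,-1,0, 0,0,0,-2.5,0, 0,0,0,-2.5,0, 0,0,0,-3,0, 0,0,0,-3,-0.17, 0,0,0,0,-0.175, 0,0,0,0,-0.175, 0,0,0,0,-0.175, 0,4,2,0,0, 0,4,2,0,0, 0,4,2,0,0, 0,4,2.3,0,0, 0,0,0,0,0, 0,0,0,0,0, 0,0,0,0,0]'; python3 - <<'E'
from h import *
p,Rm=pose();im=cv2.cvtColor(camera('wrist'),cv2.COLOR_RGB2BGR);np.savez('w7.npz',p=p,R=Rm);cv2.imwrite('pics/w7.png',im)
print(p,Rm.round(4))
im=cv2.cvtColor(camera('scene'),cv2.COLOR_RGB2BGR);cv2.imwrite('pics/scene7.png',im)
E
```

```text
clock: 8.95
tcp_pos: [531.2, -112.7, 132.1]
tcp_rot: [0.0, 0.614, 0.79, -0.0]
contact_force: [-0.2, 0.4, -0.3]
gripper_width: 0.146
[ 531.23264061 -112.70753679  132.12100854] [[-2.47e-01  9.69e-01 -4.00e-04]
 [ 9.69e-01  2.47e-01 -9.00e-04]
 [-8.00e-04 -6.00e-04 -1.00e+00]]
```

View pics/w7.png

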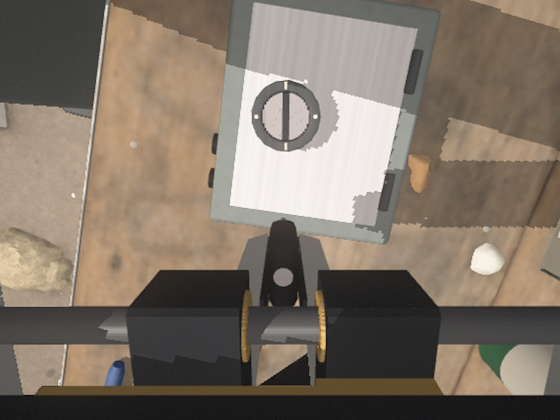

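View pics/scene7.png

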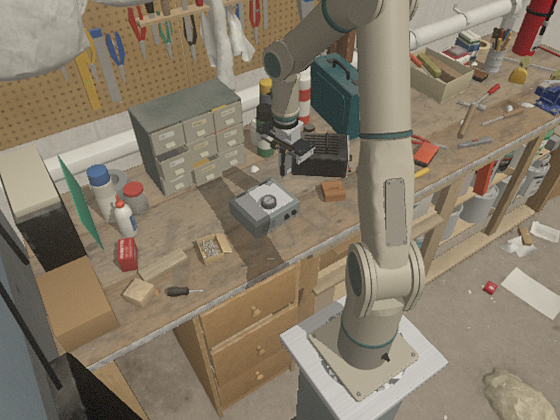

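The wrist view shows the disc at (286,117) with its slot almost vertical, parallel to the held key. I'll measure both in tool axes.

```bash
python3 - <<'E'
from h import *
im=cv2.imread('pics/w7.png')
cv2.imwrite('pics/w7a.png',cv2.resize(im[75:157,244:328],None,fx=7,fy=7,interpolation=cv2.INTER_CUBIC))
cv2.imwrite('pics/w7b.png',cv2.resize(im[210:310,230:340],None,fx=6,fy=6,interpolation=cv2.INTER_CUBIC))
E
```

```text
(no output)
```

View pics/w7a.png

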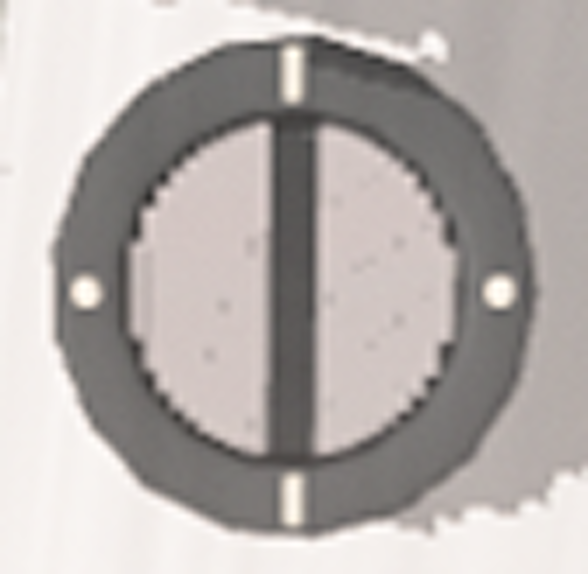

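View pics/w7b.png

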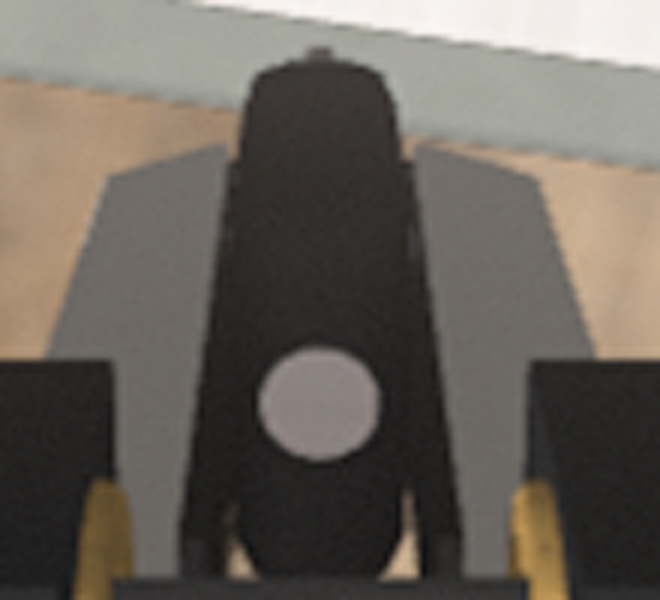

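```bash
python3 - <<'E'
from h import *
d=np.load('w7.npz');P=(d['p'],d['R'])
f=lambda *a:np.array(a)/7+[243.6,74.6]
g=lambda *a:np.array(a)/6+[229.6,209.6]
def t(X):return (X-P[0])@P[1]
for n,q,z in (('bars',f((292,74),(293,500)),88),('dots',f((87,293),(500,293)),88),('slot',f((295,118),(291,455)),87)):
    X=t(plane('wrist',q,z,P));v=X[1]-X[0];print(n,X.mean(0),plane('wrist',q,z,P).mean(0),np.arctan2(v[1],v[0]),np.linalg.norm(v))
zt=P[0][2]+3.8
print('tip',t(plane('wrist',g((318,50)),zt,P)),'dot',t(plane('wrist',g((320,403)),zt+54,P)))
E
```

```text
bars [73.72353429  1.55383959 44.06044873] [514.51210096 -40.92552493  88.        ] 3.137631580729122 40.960816433487345
dots [73.55466247  1.65045714 44.0605237 ] [514.64743251 -41.06530339  88.        ] 1.5709179973784566 41.08387546577095
slot [73.94861382  1.60544216 45.06023445] [514.50609863 -40.69561388  87.        ] -3.1308958262008924 32.52760240566193
tip [[13.39449388 -0.32658415 -3.81062131]] dot [[  0.17119149  -0.08672915 -57.80011375]]
```

Disc in tool axes is (73.8, 1.6), the key is at about (0, −0.2) and the angle matches within 0.01 rad. I'll move over the disc and descend to 3 mm above it.

```bash
python3 -m pendant '[0,3,0.1,0,0, 0,3,0.08,0,0, 0,1.38,0,0,0, 0,0,0,0,0, 0,0,0,2,0, 0,0,0,1.6,0, 0,0,0,0.8,0, 0,0,0,0,0, 0,0,0,0,0, 0,0,0,0,0]'; python3 - <<'E'
from h import *
p,Rm=pose();im=cv2.cvtColor(camera('wrist'),cv2.COLOR_RGB2BGR);np.savez('w8.npz',p=p,R=Rm);cv2.imwrite('pics/w8.png',im)
print(p,Rm.round(4),get_state()['contact_force'],(np.array([514.5,-40.9,87])-p)@Rm)
E
```

```text
clock: 10.3
tcp_pos: [515.5, -39.0, 88.6]
tcp_rot: [0.0, 0.613, 0.79, 0.0]
contact_force: [0.6, 0.4, -0.4]
gripper_width: 0.142
[515.52717183 -39.02298304  88.58412653] [[-2.493e-01  9.684e-01  1.100e-03]
 [ 9.684e-01  2.493e-01 -0.000e+00]
 [-3.000e-04  1.000e-03 -1.000e+00]] [-0.27085437  0.14538502  0.02012229] [-1.5611713  -1.46434653  1.58308715]
```

View pics/w8.png

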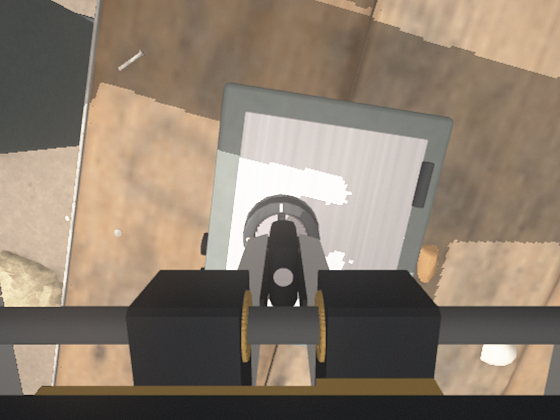

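```bash
python3 - <<'E'
from h import *
im=cv2.imread('pics/w8.png')
cv2.imwrite('pics/w8z.png',cv2.resize(im[185:300,230:335],None,fx=7,fy=7,interpolation=cv2.INTER_CUBIC))
for i in range(4):
    camera('side');p,Rm=pose();print(p,get_state()['contact_force'],(np.array([514.5,-40.9,87])-p)@Rm)
E
```

```text
[515.38603532 -39.02322488  88.48839465] [-0.1342582  -0.14746431 -0.99167643] [-1.5961417  -1.32722543  1.4877723 ]
[515.31542353 -39.06848791  88.42169614] [ 0.07431843 -0.33353198 -0.98300391] [-1.56992626 -1.24726051  1.42135314]
[515.25366091 -39.0478471   88.3557528 ] [ 0.44802183 -0.5566755  -0.03268272] [-1.60542195 -1.19239413  1.35549156]
[515.23830867 -39.06007012  88.30140517] [ 0.18691418 -0.44623866 -0.42846227] [-1.59749031 -1.17432066  1.30118898]
```

View pics/w8z.png

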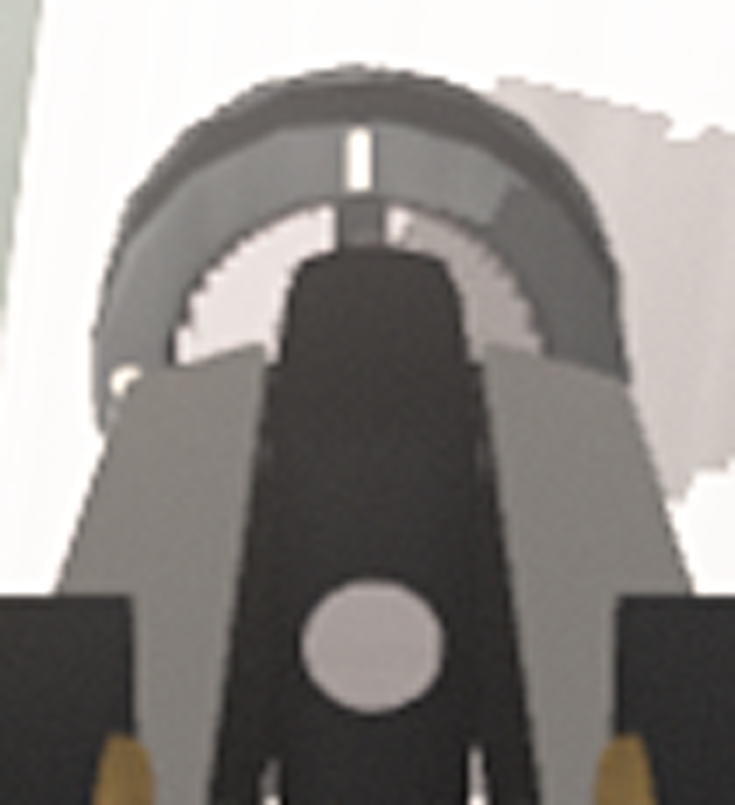

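The slot column is 360 and the key column 373 (×7 zoom), so the key is about 1.1 mm to +y of the slot. That agrees with the pose readings. I'll correct it.

```bash
python3 -m pendant '[0,-0.15,-0.1,0,0, 0,0,0,0,0, 0,0,0,0,0, 0,0,0,0,0]'; python3 - <<'E'
from h import *
p,Rm=pose();im=cv2.cvtColor(camera('wrist'),cv2.COLOR_RGB2BGR);cv2.imwrite('pics/w9z.png',cv2.resize(im[185:300,230:335],None,fx=7,fy=7,interpolation=cv2.INTER_CUBIC))
print(p,Rm.round(4)[0],get_state()['contact_force'],(np.array([514.5,-40.9,87])-p)@Rm)
E
```

```text
clock: 11.05
tcp_pos: [514.5, -40.7, 88.1]
tcp_rot: [-0.0, 0.613, 0.79, -0.0]
contact_force: [-0.1, 0.3, -0.7]
gripper_width: 0.15
[514.45972864 -40.69879828  88.06511932] [-0.2494  0.9684 -0.    ] [-0.47897415 -0.91270075 -0.70282877] [-0.2049182  -0.01116344  1.06511361]
```

View pics/w9z.png

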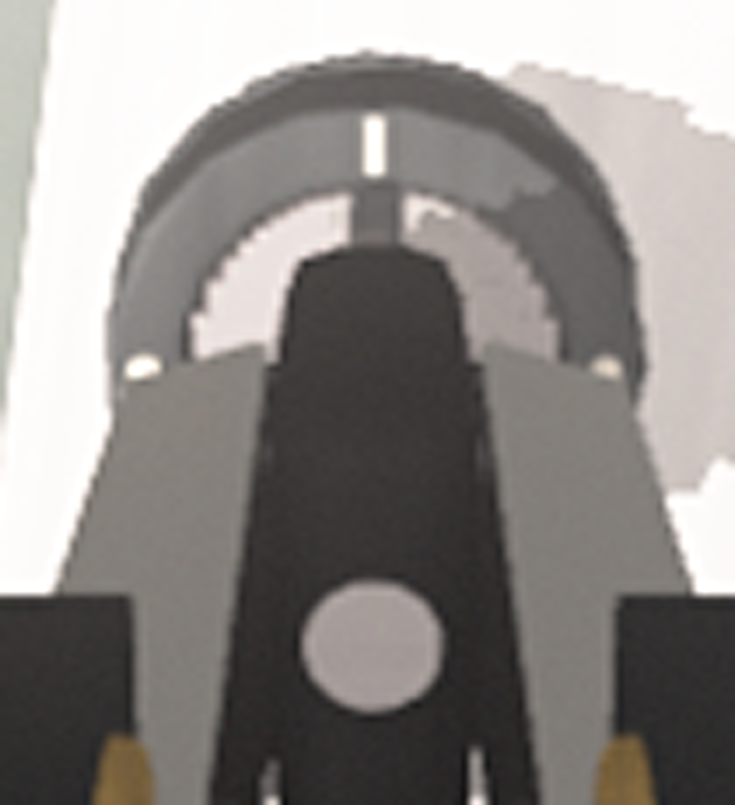

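```bash
python3 -m pendant '[0,0,0.02,0.3,0, 0,0,0,0.1,0, 0,0,0,0.1,0, 0,0,0,0.1,0, 0,0,0,0,0, 0,0,0,0,0]'; python3 - <<'E'
from h import *
for i in range(3):
    p,Rm=pose();print(p,get_state()['contact_force'],get_state()['torque'],(np.array([514.5,-40.9,87])-p)@Rm);camera('side')
E
```

```text
clock: 11.85
tcp_pos: [514.7, -40.7, 82.1]
tcp_rot: [0.0, 0.613, 0.79, 0.0]
contact_force: [-0.6, -1.2, -1.1]
gripper_width: 0.15
[514.68821462 -40.69766184  82.11107995] [-0.5839826  -1.18551296 -1.05073588] [-0.01922846 -0.08664242  0.05756327] [-0.14906596 -0.2324315  -4.88893237]
[514.72685899 -40.69896008  82.14426332] [-0.25802578 -0.66127224 -1.25731648] [ 0.03825496 -0.14675801  0.01012918] [-0.13845081 -0.26909306 -4.85576781]
[514.71954229 -40.71273665  82.13129096] [ 0.65301405 -0.02376034 -0.20021062] [-0.00035405 -0.12362209  0.01469756] [-0.12683952 -0.25876855 -4.86873132]
```

```bash
python3 -m pendant '[0,0,0,0.1,0, 0,0,0,0.1,0, 0,0,0,0,0, 0,0,0,0,0]'; python3 - <<'E'
from h import *
for i in range(3):
    p,Rm=pose();print(p,get_state()['contact_force'],get_state()['torque'],(np.array([514.5,-40.9,87])-p)@Rm);camera('side')
E
```

```text
clock: 12.5
tcp_pos: [514.7, -40.7, 80.1]
tcp_rot: [-0.0, 0.613, 0.79, 0.0]
contact_force: [0.7, -0.7, -0.4]
gripper_width: 0.149
[514.66586528 -40.65841021  80.07697537] [ 0.7432849  -0.74181694 -0.38851571] [-0.00178687 -0.12678864 -0.03107576] [-0.1923481  -0.22088187 -6.92303115]
[514.70919472 -40.67302964  80.09966895] [ 0.47056758  0.1550317  -0.39704241] [-0.04145328 -0.09372761  0.02669973] [-0.16756311 -0.25862043 -6.90035395]
[514.72464529 -40.69503608  80.10599025] [ 0.38925577 -0.62785922 -1.14896094] [-0.07814529 -0.00863859  0.01052516] [-0.14279372 -0.26790519 -6.89403242]
```

No push-back 3 mm below the face, so the blade is in the slot. I'll seat it to about 7.3 mm.

```bash
python3 -m pendant '[0,0,0,0.1,0, 0,0,0,0.1,0, 0,0,0,0.1,0, 0,0,0,0.05,0, 0,0,0,0,0, 0,0,0,0,0]'; python3 - <<'E'
from h import *
for i in range(3):
    p,Rm=pose();print(p,get_state()['contact_force'],get_state()['torque'],(np.array([514.5,-40.9,87])-p)@Rm);camera('side')
E
```

```text
clock: 13.4
tcp_pos: [514.7, -40.7, 76.6]
tcp_rot: [0.0, 0.613, 0.79, 0.0]
contact_force: [0.9, 0.2, -0.7]
gripper_width: 0.143
[514.70847243 -40.71605607  76.61478731] [ 0.91530556  0.17625723 -0.69347473] [ 0.01064185 -0.06747508  0.06029605] [ -0.12655615  -0.24675279 -10.3852316 ]
[514.71096587 -40.686015    76.62081702] [ 0.36978342  0.07648853 -0.32280961] [-0.05115629 -0.09320766 -0.03703013] [ -0.15482047  -0.25649606 -10.37920883]
[514.71182425 -40.6972473   76.63463057] [-0.6512541  -0.26307956 -0.50703205] [ 0.05101559 -0.09613594 -0.00468345] [ -0.14374539  -0.25420437 -10.36540298]
```

```bash
python3 -m pendant '[0,0,0,0.05,0, 0,0,0,0.05,0, 0,0,0,0.05,0, 0,0,0,0,0, 0,0,0,0,0]'; python3 - <<'E'
from h import *
for i in range(4):
    p,Rm=pose();print(p,get_state()['contact_force'],(np.array([514.5,-40.9,87])-p)@Rm);camera('side')
E
```

```text
clock: 14.18
tcp_pos: [514.7, -40.7, 75.1]
tcp_rot: [0.0, 0.613, 0.79, 0.0]
contact_force: [-0.0, -0.3, -1.0]
gripper_width: 0.143
[514.68263246 -40.69097417  75.09079588] [-0.0326466  -0.2529696  -0.98809403] [ -0.15705664  -0.22858184 -11.90920958]
[514.69539443 -40.66561093  75.10118851] [ 0.29157221 -0.13113243 -1.08559611] [ -0.17818726  -0.2467766  -11.89883115]
[514.69686691 -40.69920119  75.11979747] [ 0.05360326 -0.2397202   0.24618047] [ -0.14580497  -0.23961731 -11.88021941]
[514.65743492 -40.7051469   75.07681164] [ 0.19519562 -0.60966752 -0.23365601] [ -0.14961535  -0.20114491 -11.92318456]
```

Depth is about 8 mm with still no push-back, so it's seated. Now I'll turn gently clockwise (tool +z).

```bash
python3 -m pendant '[0,0,0,0,0.08, 0,0,0,0,0.08, 0,0,0,0,0.08, 0,0,0,0,0.08, 0,0,0,0,0.08, 0,0,0,0,0.08, 0,0,0,0,0, 0,0,0,0,0]'; python3 - <<'E'
from h import *
for i in range(3):
    p,Rm=pose();print(p,get_state()['contact_force'],get_state()['torque'],np.arctan2(Rm[1,0],Rm[0,0]),(np.array([514.5,-40.9,87])-p)@Rm);camera('side')
im=cv2.cvtColor(camera('wrist'),cv2.COLOR_RGB2BGR);cv2.imwrite('pics/w10z.png',cv2.resize(im[185:300,210:355],None,fx=5,fy=5,interpolation=cv2.INTER_CUBIC))
E
```

```text
clock: 15.38
tcp_pos: [515.0, -40.7, 75.1]
tcp_rot: [0.0, 0.782, 0.623, 0.0]
contact_force: [1.4, -0.8, -2.5]
gripper_width: 0.144
[515.02089349 -40.71098207  75.12537254] [ 1.41280808 -0.81692169 -2.52436647] [-0.16839073 -0.33492874  0.07061395] 1.344287976518877 [ -0.29994482  -0.45732181 -11.87496211]
[515.0415818  -40.73220723  75.13181964] [ 1.94717836 -0.38984158 -0.94202535] [-0.10652973 -0.35828984  0.05283619] 1.3438994003207463 [ -0.28295958  -0.48187017 -11.86856796]
[515.01413463 -40.69473479  75.12004322] [ 1.33846214 -0.49942658 -1.77649013] [-0.10928528 -0.43448312  0.09689036] 1.3436727671998165 [ -0.3127752   -0.44753538 -11.88030829]
```

View pics/w10z.png

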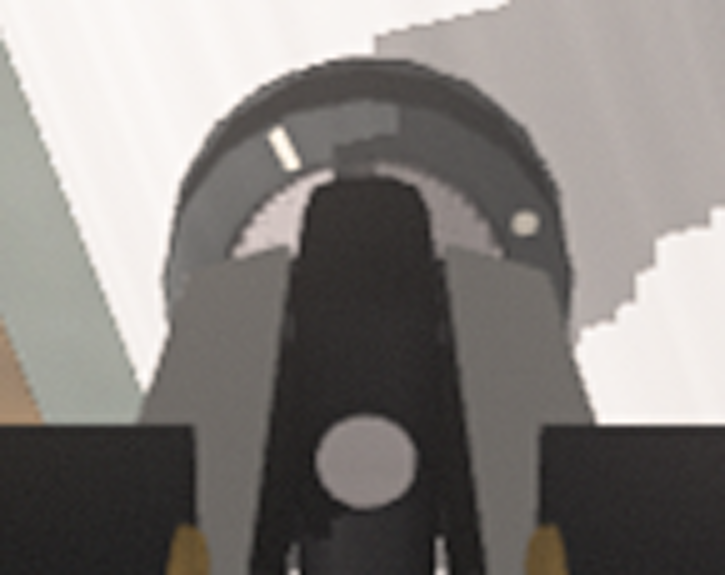

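The slot follows the key, with the white bar now to the left. Forces are small, so I'll continue.

```bash
python3 -m pendant '[0,0,0,0,0.1, 0,0,0,0,0.1, 0,0,0,0,0.1, 0,0,0,0,0.1, 0,0,0,0,0.1, 0,0,0,0,0.1, 0,0,0,0,0.1, 0,0,0,0,0.1, 0,0,0,0,0.1, 0,0,0,0,0.08, 0,0,0,0,0.05, 0,0,0,0,0, 0,0,0,0,0]'; python3 - <<'E'
from h import *
for i in range(3):
    p,Rm=pose();print(p,get_state()['contact_force'],get_state()['torque'],np.arctan2(Rm[1,0],Rm[0,0]),(np.array([514.5,-40.9,87])-p)@Rm);camera('side')
im=cv2.cvtColor(camera('wrist'),cv2.COLOR_RGB2BGR);cv2.imwrite('pics/w11z.png',cv2.resize(im[185:300,210:355],None,fx=5,fy=5,interpolation=cv2.INTER_CUBIC))
E
```

```text
clock: 17.2
tcp_pos: [515.6, -41.2, 75.2]
tcp_rot: [0.0, 0.988, 0.156, 0.001]
contact_force: [3.8, -2.8, -4.3]
gripper_width: 0.145
[515.5765666  -41.21428193  75.22566075] [ 3.84583682 -2.76341049 -4.3024781 ] [-0.79181784 -1.09412539  0.12325673] 0.31329667134253775 [ -0.90958577  -0.61824757 -11.77638558]
[515.57192453 -41.22981075  75.23408846] [ 4.21682767 -3.44649542 -3.08613068] [-0.89093583 -1.10934714  0.0943219 ] 0.3131009976120285 [ -0.9003869   -0.63171642 -11.76795265]
[515.5683892  -41.25060002  75.20706089] [ 3.66068504 -3.62712693 -3.52039302] [-0.8282389  -1.10501455  0.13420341] 0.3130261634206874 [ -0.89113569  -0.65031874 -11.79494601]
```

View pics/w11z.png

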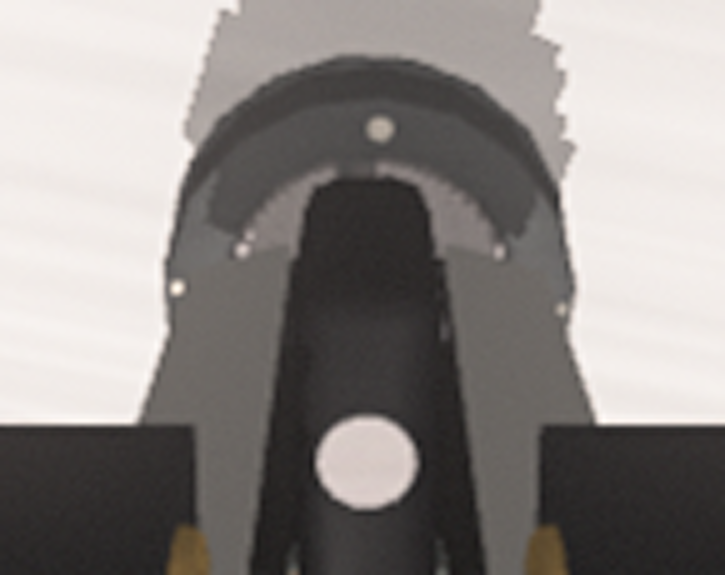

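The dot is still about 0.14 rad ahead of the slot. I'll turn further in small steps.

```bash
python3 -m pendant '[0,0,0,0,0.05, 0,0,0,0,0.05, 0,0,0,0,0.04, 0,0,0,0,0, 0,0,0,0,0]'; python3 - <<'E'
from h import *
for i in range(3):
    p,Rm=pose();print(p,get_state()['contact_force'],get_state()['torque'],np.arctan2(Rm[1,0],Rm[0,0]),(np.array([514.5,-40.9,87])-p)@Rm);camera('side')
im=cv2.cvtColor(camera('wrist'),cv2.COLOR_RGB2BGR);cv2.imwrite('pics/w12z.png',cv2.resize(im[185:300,210:355],None,fx=5,fy=5,interpolation=cv2.INTER_CUBIC))
E
```

```text
clock: 18.02
tcp_pos: [515.6, -41.4, 75.2]
tcp_rot: [0.0, 0.996, 0.086, 0.001]
contact_force: [4.3, -3.7, -4.0]
gripper_width: 0.147
[515.57816821 -41.35025137  75.22274527] [ 4.32570287 -3.66103535 -4.01882579] [-0.90464014 -1.04795219  0.10732386] 0.17298044797220713 [ -0.96511002  -0.61755284 -11.77947763]
[515.59278822 -41.37814509  75.2441868 ] [ 4.6722832  -4.33130906 -4.22395528] [-0.93395932 -1.14615387  0.16913696] 0.1729413487423956 [ -0.97425468  -0.64736892 -11.7581331 ]
[515.56062382 -41.34618436  75.22238804] [ 4.97082738 -3.29046164 -4.28529895] [-0.94837139 -1.09749965  0.12754996] 0.1729641502936178 [ -0.94882218  -0.61090337 -11.77975723]
```

View pics/w12z.png

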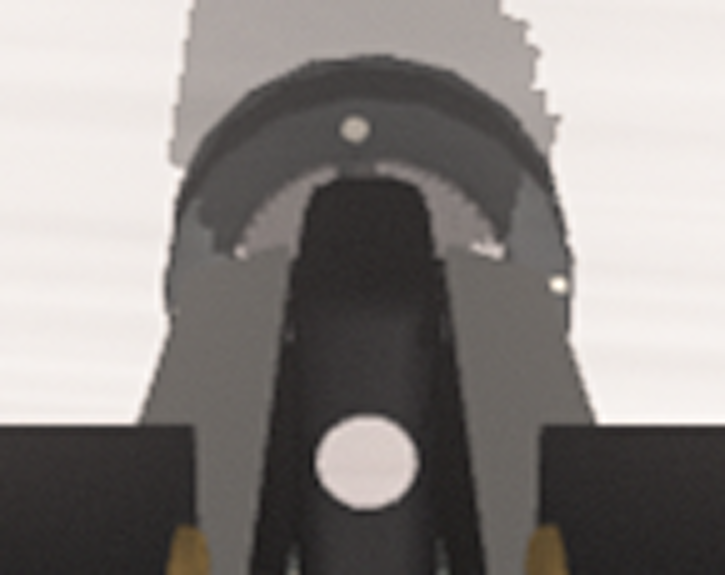

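```bash
python3 -m pendant '[0,0,0,0,0.04, 0,0,0,0,0.02, 0,0,0,0,0, 0,0,0,0,0]'; python3 - <<'E'
from h import *
T=[]
for i in range(4):
    p,Rm=pose();T.append(np.r_[get_state()['contact_force'],get_state()['torque']]);print(p,np.arctan2(Rm[1,0],Rm[0,0]));camera('side')
print(np.mean(T,0).round(2))
im=cv2.cvtColor(camera('wrist'),cv2.COLOR_RGB2BGR);cv2.imwrite('pics/w13z.png',cv2.resize(im[185:300,210:355],None,fx=5,fy=5,interpolation=cv2.INTER_CUBIC))
E
```

```text
clock: 18.73
tcp_pos: [515.6, -41.4, 75.2]
tcp_rot: [0.001, 0.998, 0.057, 0.001]
contact_force: [4.6, -4.4, -4.7]
gripper_width: 0.15
[515.61742908 -41.41606526  75.23237443] 0.11389824634251905
[515.60570269 -41.41348778  75.20693116] 0.11393081973358857
[515.60518986 -41.3943204   75.20833565] 0.11389116813901012
[515.61250153 -41.41308529  75.20838536] 0.11390060741825221
[ 4.17 -3.56 -4.25 -0.99 -1.1   0.34]
```

View pics/w13z.png

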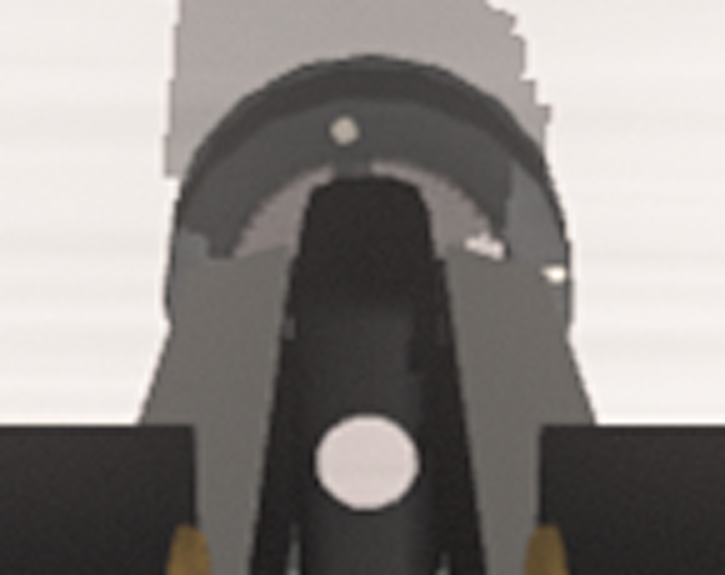

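The moment about z rose from 0.13 to 0.34 N m, and the slot has stopped at the dots. That is the locked stop. I'll unload (small back-off within the play, sideways relief) and withdraw slowly.

```bash
python3 -m pendant '[0,0,0,0,0, 0,0.07,0.06,0,-0.03, 0,0,0,0,-0.03, 0,0,0,0,0, 0,0,0,0,0]'; python3 - <<'E'
from h import *
T=[]
for i in range(3):
    p,Rm=pose();T.append(np.r_[get_state()['contact_force'],get_state()['torque']]);print(p,np.arctan2(Rm[1,0],Rm[0,0]));camera('side')
print(np.mean(T,0).round(2))
im=cv2.cvtColor(camera('wrist'),cv2.COLOR_RGB2BGR);cv2.imwrite('pics/w14z.png',cv2.resize(im[185:300,210:355],None,fx=5,fy=5,interpolation=cv2.INTER_CUBIC))
E
```

```text
clock: 19.6
tcp_pos: [515.4, -41.3, 75.2]
tcp_rot: [-0.0, 0.996, 0.086, -0.0]
contact_force: [2.4, -2.5, -1.0]
gripper_width: 0.147
[515.35728972 -41.26460463  75.18358202] 0.17244766849210505
[515.36057528 -41.24418476  75.20083227] 0.17250193886926501
[515.35150418 -41.2645109   75.1727348 ] 0.17251900186912275
[ 2.59 -3.04 -1.1  -0.7  -0.65  0.04]
```

View pics/w14z.png

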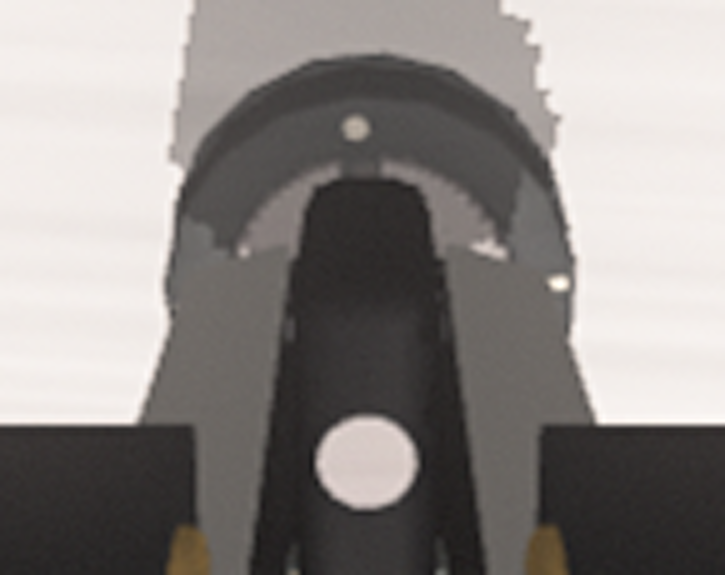

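```bash
python3 -m pendant '[0,0.03,0.03,0,0, 0,0,0,-0.2,0, 0,0,0,-0.2,0, 0,0,0,-0.3,0, 0,0,0,-0.5,0, 0,0,0,-1,0, 0,0,0,-2,0, 0,-4,0,-1,0, 0,-4,0,0,0, 0,0,0,0,0, 0,0,0,0,0]'; python3 - <<'E'
from h import *
p,Rm=pose();im=cv2.cvtColor(camera('wrist'),cv2.COLOR_RGB2BGR);np.savez('w15.npz',p=p,R=Rm);cv2.imwrite('pics/w15.png',im)
print(p,np.arctan2(Rm[1,0],Rm[0,0]),get_state()['contact_force'])
E
```

```text
clock: 21.18
tcp_pos: [438.3, -54.9, 127.8]
tcp_rot: [-0.0, 0.996, 0.086, 0.001]
contact_force: [0.2, -0.1, -0.5]
gripper_width: 0.146
[438.29165928 -54.87361533 127.79950694] 0.17316209107681246 [ 0.18707959 -0.45025213 -0.60616994]
```

View pics/w15.png

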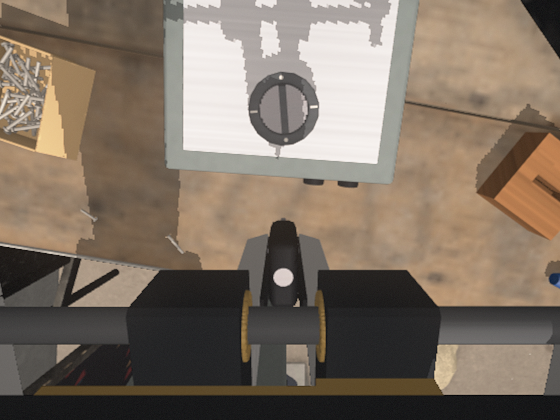

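The slot now lies on the white dots at (281,76) and (286,140). I'll quantify the angle.

```bash
python3 - <<'E'
from h import *
im=cv2.imread('pics/w15.png')
cv2.imwrite('pics/w15a.png',cv2.resize(im[68:150,242:326],None,fx=7,fy=7,interpolation=cv2.INTER_CUBIC))
E
```

```text
(no output)
```

View pics/w15a.png

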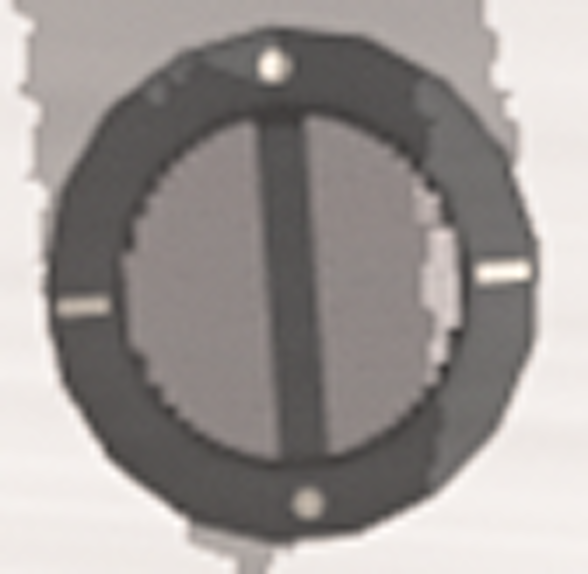

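Slot versus dots differs by 0.017 rad, so the fastener is locked. Now back to the holder.

```bash
python3 -m pendant '[0,0,0,0,-0.18, 0,0,0,0,-0.18, 0,0,0,0,-0.18, 0,0,0,0,-0.18, 0,0,0,0,-0.18, 0,0,0,0,-0.054, 0,-3.7,2.9,0,0, 0,-3.7,2.9,0,0, 0,-3.7,2.9,0,0, 0,-3.7,2.9,0,0, 0,-3.7,2.9,0,0, 0,0,0,-0.5,0, 0,0,0,0,0, 0,0,0,0,0, 0,0,0,0,0]'; python3 - <<'E'
from h import *
camera('side');camera('side')
p,Rm=pose();im=cv2.cvtColor(camera('wrist'),cv2.COLOR_RGB2BGR);np.savez('w16.npz',p=p,R=Rm);cv2.imwrite('pics/w16.png',im)
print(p,np.arctan2(Rm[1,0],Rm[0,0]),get_state()['contact_force'],(np.array([491.4,-286.6,12.2])-p)@Rm)
E
```

```text
clock: 23.1
tcp_pos: [488.7, -283.2, 132.2]
tcp_rot: [-0.0, 0.845, 0.535, 0.0]
contact_force: [-0.2, -0.1, -0.6]
gripper_width: 0.143
[ 488.57716699 -283.76942441  132.17020279] 1.1280099954451126 [-0.02299623  0.490354   -1.17428433] [ -1.36439523   3.76843966 119.96986034]
```

View pics/w16.png

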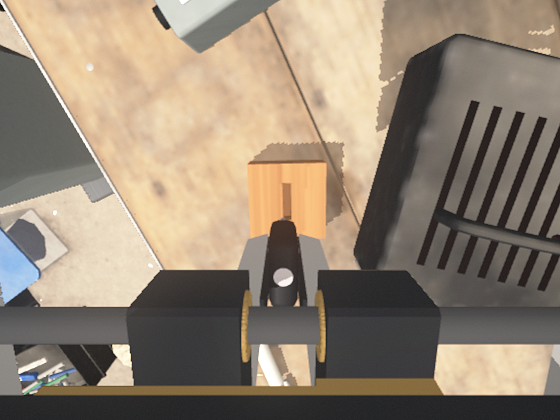

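```bash
python3 -m pendant '[0,-0.04,0.38,1,0, 0,0,0,2.5,0, 0,0,0,2.5,0, 0,0,0,1.5,0, 0,0,0,0.5,0, 0,0,0,0,0, 0,0,0,0,0, 0,0,0,0,0, 0,0,0,0,0]'; python3 - <<'E'
from h import *
p,Rm=pose();im=cv2.cvtColor(camera('wrist'),cv2.COLOR_RGB2BGR);cv2.imwrite('pics/w17z.png',cv2.resize(im[150:290,205:365],None,fx=4,fy=4,interpolation=cv2.INTER_CUBIC))
print(p,np.arctan2(Rm[1,0],Rm[0,0]),get_state()['contact_force'],(np.array([491.4,-286.6,12.2])-p)@Rm)
E
```

```text
clock: 24.38
tcp_pos: [492.0, -286.7, 52.6]
tcp_rot: [0.0, 0.845, 0.534, 0.0]
contact_force: [-0.0, -1.2, -0.2]
gripper_width: 0.145
[ 491.9617445  -286.73471082   52.55293837] 1.126711730282507 [-0.47494644  0.37210112 -0.71367631] [-0.11743181 -0.60065205 40.35243197]
```

View pics/w17z.png

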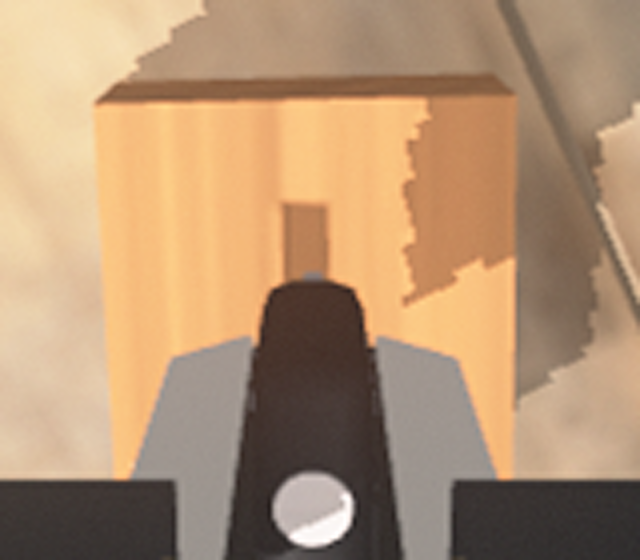

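The pocket centre column is 305 and the key is at 313, so the key is about 1 mm off in y. In x it is centred. I'll correct and lower.

```bash
python3 -m pendant '[0,0,-0.1,1,0, 0,0,0,0.8,0, 0,0,0,0,0, 0,0,0,0,0]'; python3 - <<'E'
from h import *
p,Rm=pose();im=cv2.cvtColor(camera('wrist'),cv2.COLOR_RGB2BGR);cv2.imwrite('pics/w18z.png',cv2.resize(im[150:290,205:365],None,fx=4,fy=4,interpolation=cv2.INTER_CUBIC))
print(p,np.arctan2(Rm[1,0],Rm[0,0]),get_state()['contact_force'],(np.array([491.4,-286.6,12.2])-p)@Rm)
E
```

```text
clock: 24.92
tcp_pos: [490.8, -286.1, 33.9]
tcp_rot: [-0.0, 0.845, 0.534, -0.0]
contact_force: [0.3, -0.1, -1.3]
gripper_width: 0.147
[ 490.7983156  -286.07636077   33.89901319] 1.1267892495337952 [ 0.02568746 -1.17462469 -0.01032198] [-0.21548641  0.77307207 21.69883224]
```

View pics/w18z.png

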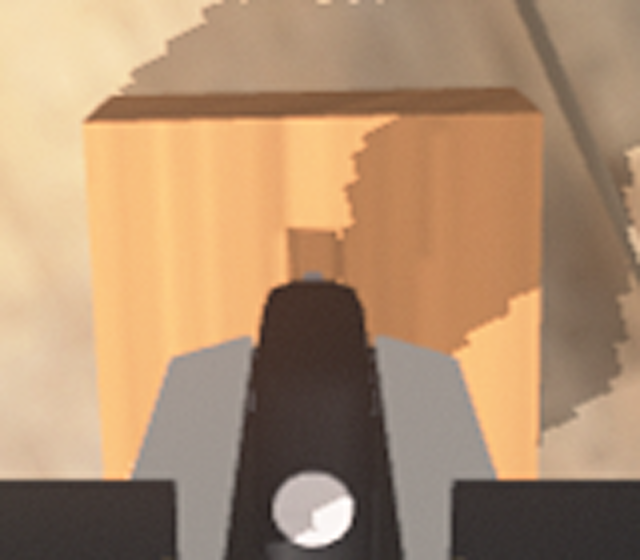

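The pocket (centre 316) and the key (313) are now aligned within 0.5 mm. I'll lower it home.

```bash
python3 -m pendant '[0,0,0.03,0.5,0, 0,0,0,0.4,0, 0,0,0,0.4,0, 0,0,0,0.4,0, 0,0,0,0.2,0, 0,0,0,0.15,0, 0,0,0,0,0, 0,0,0,0,0]'; python3 - <<'E'
from h import *
for i in range(3):
    p,Rm=pose();print(p,get_state()['contact_force'],(np.array([491.4,-286.6,12.2])-p)@Rm);camera('side')
E
```

```text
clock: 25.98
tcp_pos: [491.2, -286.3, 13.7]
tcp_rot: [0.0, 0.845, 0.534, 0.0]
contact_force: [-0.2, 0.3, 0.4]
gripper_width: 0.148
[ 491.17143918 -286.30132591   13.71085641] [-0.17011854  0.26963038  0.37389073] [-0.17151591  0.33429451  1.51094766]
[ 491.16682399 -286.28709794   13.70809123] [-0.64952742  0.34922499 -0.45775071] [-0.18241012  0.34460265  1.50817555]
[ 491.18723041 -286.32713418   13.72038479] [ 0.0570164  -0.3987233  -0.99749671] [-0.15501686  0.30882775  1.52049063]
```

```bash
python3 -m pendant '[0,0,0,0.05,0, 0,0,0,0.05,0, 0,0,0,0.05,0, 0,0,0,0,0, 0,0,0,0,0]'; python3 - <<'E'
from h import *
for i in range(3):
    p,Rm=pose();print(p,get_state()['contact_force'],(np.array([491.4,-286.6,12.2])-p)@Rm);camera('side')
E
```

```text
clock: 26.75
tcp_pos: [491.0, -286.3, 12.2]
tcp_rot: [0.0, 0.845, 0.534, -0.0]
contact_force: [-1.1, 1.2, 1.2]
gripper_width: 0.144
[ 491.04785231 -286.27300006   12.18738344] [-1.08076768  1.18616049  1.20730115] [-0.14402391  0.45846988 -0.01259411]
[ 491.07967327 -286.24027243   12.20246415] [-1.05993129 -0.02693687  1.85833807] [-0.18726802  0.44378337  0.00249399]
[ 491.04175559 -286.26282498   12.18423138] [-0.53647077  0.5167413   2.00360792] [-0.15058864  0.4683476  -0.0157569 ]
```

Light contact of about 1.7 N upward at the original height means it's home. I'll release and back off.

```bash
python3 -m pendant '[20,0,0,0,0, 25,0,0,0,0, 35,0,0,0,0, 35,0,0,0,0, 35,0,0,0,0, 35,0,0,-1,0, 35,0,0,-2,0, 35,0,0,-3,0, 35,0,0,-4,0, 35,0,0,-4,0, 35,0,0,0,0, 35,0,0,0,0]'; python3 - <<'E'
from h import *
p,Rm=pose();print(p,get_state()['contact_force'])
im=cv2.cvtColor(camera('wrist'),cv2.COLOR_RGB2BGR);cv2.imwrite('pics/w19z.png',cv2.resize(im[130:250,205:365],None,fx=5,fy=5,interpolation=cv2.INTER_CUBIC))
for n in('scene','side'):cv2.imwrite(f'pics/{n}19.png',cv2.cvtColor(camera(n),cv2.COLOR_RGB2BGR))
E
```

```text
clock: 28.4
tcp_pos: [490.6, -286.1, 152.1]
tcp_rot: [-0.0, 0.845, 0.534, -0.0]
contact_force: [-0.6, -0.4, -1.0]
gripper_width: 0.35
[ 490.61690786 -286.11254447  152.07652448] [-0.64017327 -0.35265248 -1.02634725]
```

View pics/w19z.png

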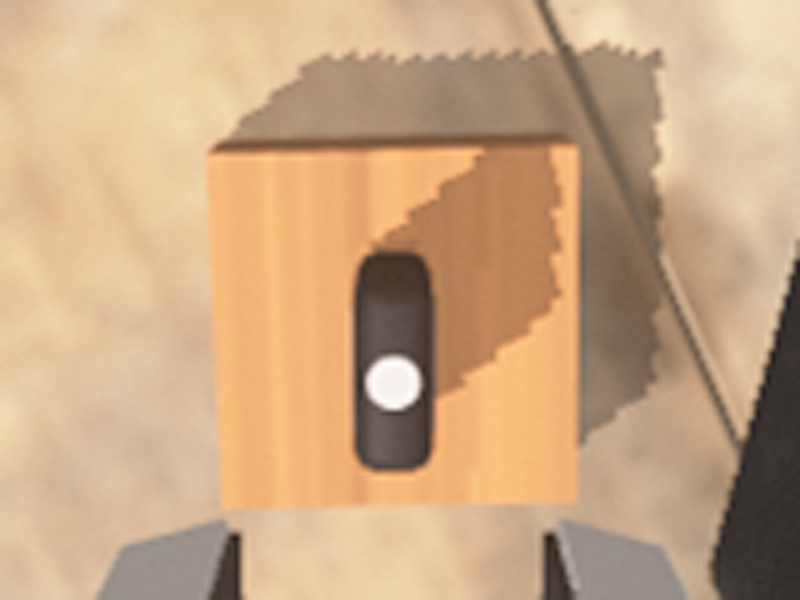

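View pics/scene19.png

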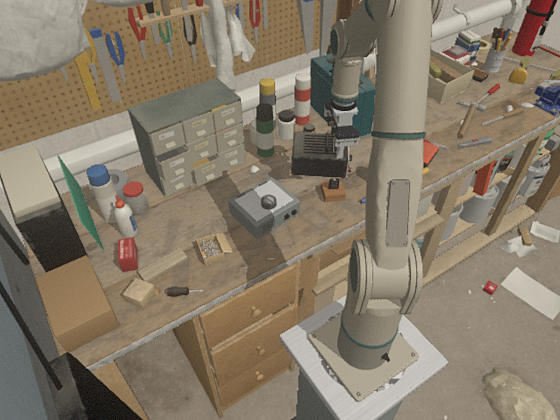

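View pics/side19.png

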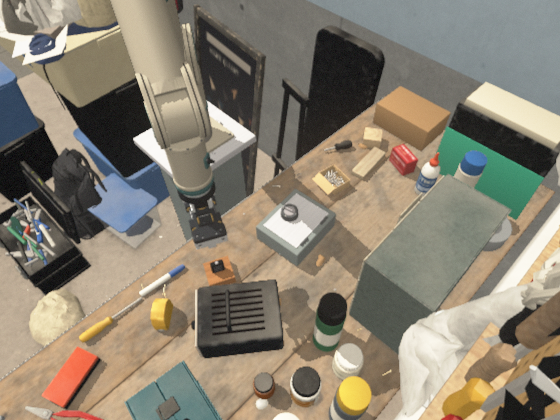

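The key stands upright and home, looking the same as at the start. The jaws are clear, and the marker, tape measure, offcut and screwdriver look unmoved. Handing in.

```bash
python3 -c "
from plant import sign_off;print(sign_off())"
```

```text
the job is handed in; nothing more can be done
None
```

The hatch is locked and the key is back upright in its holder; I handed the job in at about 28.5 s of the 72 s. The hand-in reports no verdict, so what follows rests on my own checks.

**What I did:** I took the key from the holder and lowered its blade about 8 mm into the slot with no noticeable push-back. I turned the fastener clockwise to its stop, where the wrist moment rose from about 0.13 to 0.34 N m. Then I backed off slightly to unload the key, withdrew it and put it back at its original height, where it touched with about 1.7 N.

**Last checks:**
- **Fastener:** after the key came out, the slot lay within about 0.02 rad of the white dots. I did not measure it again after that.
- **Key and bench:** the final pictures show the key released and upright in its pocket with the gripper clear. The loose items looked to be where they started, by eye only.
- **Forces:** the largest I read, between moves, were about 7 N, during the turn.

**What disagreed:**
- **Fingertip position:** the images showed the fingertips about 25 mm behind the reported TCP, not 11 mm ahead as specified. My first grasp therefore closed on nothing just above the key. I measured the true offset from the pictures and repeated the grasp; the key was not disturbed.
- **Arm settling:** the arm also settled 1–2 mm late after longer moves. I corrected for this from the images before each insertion.

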